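# Refit the work-support roller on its axle

## Task

Put the freshly waxed support roller back in its bracket: take the steel axle by its bare handling end, thread it gently through both end caps of the roller lying in the cradle until the collar bears lightly on the near cap, and lift the roller out on the axle. Then lower the axle gently into the slots of the two bracket cheeks, with roller and collar both between the cheeks and the handling end outside, and let go. Creep up to contact and push only lightly, never touch the waxed roller with the gripper, and leave the other tools alone.

Things in the scene. Friction and masses are not known exactly. Their poses are not given: they have to be found in the camera images.
- axle_center (a point): Axle: round steel rod 12 mm thick, 200 mm long, 0.14 kg, lying level in the notches of its rest, axis 60 mm above the bench. This point is mid-length, on the axis; x runs along the rod towards the handling end (x = +100 mm), the tip is at x = -100. Take it from above, pinched across, by the bare part at x = +55 to +80 mm.
- axle_tip (a point): Tip of the axle (1 mm bevel); axes as axle_center. A dark shaft collar, 26 mm across, 16 mm long, is clamped on the axle: its face towards the tip is at axle_center x = -4 mm on average, but anywhere from -12 to +4 mm from one set-up to the next. It is not measured: find it by feel, creeping at about 10 mm/s.
- rest: Wooden rest of the axle, fixed: board 140 x 60 mm with two notched uprights (12 mm thick, 50 mm wide, 70 mm high) at x = -65 and +35 mm. Origin at bench level below the axle; x along the axle towards the handling end. The axle lifts straight up out of it.
- roller_center (a point): Support roller: waxed beech cylinder 48 mm across, 70 mm long, 0.10 to 0.21 kg, lying in the cradle. This point is its centre, 75 mm above the bench; x along its axis towards the end where the axle enters. Hollow, with a black nylon cap 8 mm thick in each end, each with a 14 mm bore on the axis, so the tip must find the far bore too. The caps are lightly pressed in: keep every push or knock under 12 N (creep).
- cradle: Wooden V cradle, fixed, 84 mm wide. Origin at bench level, z up, x level along the V towards its open end (V ends at x = +20 mm). An end board, 10 mm thick, 89 mm high, inner face at x = -35 mm, stops the roller; a slot in it, 24 mm wide and open at the top, lets the axle's tip through.
- cradle_seat (a point): Point 75 mm above the cradle's origin, axes as cradle: the roller's centre when it lies against the end board (its ends then at x = -35 and +35 mm). At the start the roller is 0.5 to 4 mm short of the board.
- bracket: Work-support bracket, fixed: steel U on a dark wooden foot 136 x 80 mm; two upright cheeks, 4 mm thick, 56 mm wide, at x = -48 and +48 mm (inner faces 92 mm apart: 6 mm more than roller and collar together), each with a 15 mm slot open at the top. Origin at bench level in the middle, z up, x from the tip-side cheek to the handling-side cheek.
- slot_near (a point): Axis of the seated axle in the handling-side cheek (bracket x = +48 mm, 80 mm above the bench); axes as bracket. The slot's floor is 74 mm up, its flared mouth about 28 mm wide, the horns beside it end 101 mm up.
- slot_far (a point): Axis of the seated axle in the tip-side cheek (bracket x = -48 mm, 80 mm above the bench); same slot as the other cheek.
- hammer: Bystander, to be left alone: claw hammer, 260 mm.
- screwdriver: Bystander, to be left alone: screwdriver, 200 mm.
- wrench: Bystander, to be left alone: spanner, 180 mm.
- dowel: Bystander, to be left alone: plain wooden dowel without a collar, 14 mm thick, 220 mm long.
- offcut: Bystander, to be left alone: wood offcut 110 x 45 x 35 mm.
- spare_collar: Bystander, to be left alone: loose spare shaft collar, 26 mm across, 12 mm high.
- glue: Bystander, to be left alone: glue bottle, 56 mm across, 150 mm high.
- screws: Bystander, to be left alone: glass jar with a red lid, 70 mm across, 75 mm high.
Things that resemble listed ones, but are neither listed nor needed, are in the scene too. What is shaped like the part that bears axle_center but green is not meant.

How it is judged:
On the way, in this order (a step that is already met when the one before it is completed fails the run):
1. the axle's tip is out through the far end of the roller and the axle bears on the roller with over 2 N, the roller against the cradle's end board (within 5 mm) (y of axle_tip in the frame of roller_center between -0.005 and 0.005 m and z of axle_tip in the frame of roller_center between -0.005 and 0.005 m and x of axle_tip in the frame of roller_center below -0.042 m and x of axle_tip in the frame of roller_center below -0.048 m and contact force between axle and roller above 2 N and distance between roller_center and cradle_seat below 0.005 m), for 0.05 s.
2. the roller hangs on the axle, lifted clear of the cradle (centre over 110 mm above the bench) (y of axle_tip in the frame of roller_center between -0.005 and 0.005 m and z of axle_tip in the frame of roller_center between -0.005 and 0.005 m and x of axle_tip in the frame of roller_center below -0.042 m and height (world z) of roller_center above 0.11 m), for 0.2 s.
At the end, for the whole second after the job is handed in: The axle rests on the floors of both bracket slots (axis within 4 mm, straight within 0.05 rad), axle_center at bracket x = 16 to 44 mm, so the collar is inside; the roller is on it between the cheeks (centre at bracket x = -14 to 3 mm, tip over 7 mm out of it); both released and at rest (x of roller_center in the frame of bracket between -0.014 and 0.003 m and y of roller_center in the frame of bracket between -0.005 and 0.005 m and z of roller_center in the frame of bracket between 0.073 and 0.084 m and x of axle_center in the frame of bracket between 0.016 and 0.044 m and y of axle_center in the frame of bracket between -0.004 and 0.004 m and z of axle_center in the frame of bracket between 0.076 and 0.084 m and angle between the x axis of axle_center and the x axis of bracket, either way round below 0.05 rad and linear speed of each of roller, axle below 0.02 m/s and y of axle_tip in the frame of roller_center between -0.005 and 0.005 m and z of axle_tip in the frame of roller_center between -0.005 and 0.005 m and x of axle_tip in the frame of roller_center below -0.042 m); the robot touches nothing.
It fails at once if the axle pushes or knocks the roller with more than 12 N (contact force between axle and roller above 12 N).
It fails at once if the gripper touches the roller (contact force between the fingers and roller above 0.5 N).
It fails at once if the axle is dropped into or pressed on the bracket with more than 25 N (contact force between axle and bracket above 25 N).
It fails at once if a bystander is shifted by more than 30 mm (distance of any of hammer, screwdriver, wrench, dowel, offcut, spare_collar, glue, screws from where it was at the start of the episode above 0.03 m).
It also fails if it takes over 64 s, if anything falls off the work surface, if the arm or the gripper's body presses on something with over 40 N, if the wrist force passes 120 N, or if a joint passes its speed limit or range.

## Robot

A 7-joint arm with a two-finger parallel gripper is mounted at the origin on the work surface. World frame = base frame: x ahead of the robot, y to its left, z up, the work surface at z = 0. Lengths are in m, angles in rad, forces in N, time in s.
With the tool pointing down it reaches from about 0.4 to 0.85 m from the base axis. Payload 10.4 kg.
Tool frame: the origin (TCP) lies midway between the tips of the shut fingers; the grasp point (between the pads) lies 19 mm behind it; z points along the fingers, y is the line along which they close (so a half turn about z gives the same grasp; the last joint's range is limited). The gripper opens to 85 mm and grips with 20 to 120 N. Pads are 22 mm wide; open, the fingers measure 114 mm over their backs; the gripper's body (76 mm by 85 mm) begins 54 mm behind the grasp point. The pads swing forward as they close: fully open they stand 13 mm farther back than shut.
Start: joints at [-1.176, 0.332, -0.065, 1.46, 0.022, 1.35, -0.088], TCP at [0.254, 0.571, 0.231] pointing down, gripper open.
Joint ranges: [-2.6, 2.6], [-0.5, 2.12], [-1.47, 1.34], [0.16, 2.42], [-1.27, 4.41], [0.06, 2.06], [-2.6, 2.6]. Speed limits (rad/s): [2.22, 2.22, 2.79, 2.79, 3.14, 3.14, 3.14].

## Interface

Orientations are given as a unit quaternion [x, y, z, w].
In Python, from workcell import get_obs, camera, camera_params, hand_in gives the robot as it stands.
- The arm moves only by the tool carry_out, never from a script. Its argument "commands" is a list that holds one entry, the list of rows, each a list of 6 numbers: the shift along the tool's x, y, z in units of 40 mm (1.0 is 40 mm), then the turn, a rotation vector about the tool's x, y, z in units of 6 degrees (1.0 is 6 degrees). In form: [[[x, y, z, ax, ay, az], ...]]. A call has 1 to 20 rows; each row shifts and turns the commanded pose from where the row before left it, along the tool's axes as they then stand; what a row does not reach is not made up. A row lasts 1/12 s, in which the tool goes at most 41.7 mm and 7.16 degrees, less where a joint would pass 70% of its speed; a pose out of reach is approached as far as the arm can. A call is refused whole if a number of a shift passes 1 or a number of a turn 1, either way. A call with a gripper value outside its range is refused whole. "hand" is the closure, from -1 (fully open) to 1 (shut), set as the call begins (left out, the last holds). The fingers move at their own pace and stop on an object; "force" is the grip in N (left out, the last holds). Time passes only in rows, so rows that do not move let the fingers close. It gives the time, the measured TCP pose, the force, the opening and the grip force at its end, in the units of the state.
- get_obs(): the state, without advancing time (a new reading comes with each control period).
- camera(name): name is "scene" or "top" or "wrist"; returns the picture (384x512x3 uint8, red, green, blue); there is no depth.
- camera_params(name): a dict with "mtx" (3x3 intrinsics, pixels), "k1" (the pictures are not rectified: a ray, as slopes to the right and down, at radius r is drawn at 1 + k1 r^2 times it, then the intrinsics apply), "R" (3x3) and "t" (3): a world point X has camera coordinates R X + t. Camera axes: x right, y down, z forward; pixel columns grow to the right and rows downward; lengths in m; the calibration is good to about 2 mm. A picture is of the moment at which its call begins: read the wrist's pose just before it. camera_params takes no time and is no camera call; for the wrist camera it gives the pose at the moment of the call.
- hand_in(): hands the job in; it is judged then, once.
The state is a dict: "clock": time; "joint_pos": joint angles; "joint_velocities": joint speeds; "tau": joint torques, N m; "position": TCP position; "ee_rot": TCP orientation; "ft_force": force on the tool from outside, world axes, zero at the start; "torque": the same for the moment, N m; "grip_width": opening from 0.0 (shut) to 1.0 (fully open); "grasp_force": force on a finger pad.
Only numpy, scipy, OpenCV 4.12 (cv2) and the standard library are available. Lean on these libraries where they do the work, as an engineer would, in place of code of your own. Each camera call takes 0.05 s, during which the arm holds its last target. There are 200 camera calls.

## Working session

There is one attempt and no reset: what is moved stays moved. The work goes in short steps, Python scripts to look and compute and a tool call to move; the robot and the scene stay as the last step left them, time stands still between calls to the robot, and variables do not carry over. Pictures are saved under pics/ and viewed, at most 10 in all, crops included, and the job is handed in when it is done.

Besides the shell and the picture viewer there is one more tool, called after "Call:" as name(argument=value, ...) on one line, values as JSON. carry_out: Moves the arm, as the interface text tells. Its arguments: {"type":"object","properties":{"commands":{"type":"array"},"hand":{"type":"number"},"force":{"type":"number"}},"required":["commands"]}

```bash
ls; mkdir -p pics
python3 - <<'E'
from workcell import *
import cv2,json
for n in ["scene","top"]:
    im=camera(n); cv2.imwrite(f"pics/{n}0.png",im[:,:,::-1]); cv2.imwrite(f"pics/{n}0v.png",cv2.resize(im[:,:,::-1],(800,600),interpolation=cv2.INTER_CUBIC))
    p=camera_params(n); print(n,{k:(v.tolist() if hasattr(v,'tolist') else v) for k,v in p.items()})
o=get_obs(); print(o)
E
```

```text
pics
scene {'mtx': [[481.9078082587758, 0.0, 264.45514005629605], [0.0, 481.9078082587758, 188.0982682555411], [0.0, 0.0, 1.0]], 'k1': 0.022848906378349427, 'R': [[-0.8950229631068319, 0.44566907673026296, 0.017690945646337008], [0.34420907450874233, 0.7154006879079744, -0.6080476698143262], [-0.2836441582992706, -0.5381272431193126, -0.7937033839385506]], 't': [0.42998049818953477, -0.20827423440601972, 1.7641151703682816]}
top {'mtx': [[375.8338352278996, 0.0, 255.22526370215306], [0.0, 375.8338352278996, 191.3104920182733], [0.0, 0.0, 1.0]], 'k1': 0.042044661619044375, 'R': [[0.005050776482014717, -0.9993989284497279, 0.03429681429031447], [-0.997638027540436, -0.007385489782547392, -0.06829217045826037], [0.06850442074900662, -0.033870877671053644, -0.9970756781627138]], 't': [0.06522792116754327, 0.5552613958732572, 1.112685240973377]}
{'clock': 0.1, 'joint_pos': array([-1.17556031,  0.33280376, -0.06469533,  1.46086512,  0.02160893,
        1.34986004, -0.08846402]), 'joint_velocities': array([-0.00086684, -0.00024449,  0.00058526, -0.00150505,  0.00022104,
       -0.00091096, -0.00059631]), 'tau': array([ 4.01942625e-04, -6.26750994e+01,  4.81331663e-02, -3.92428851e+01,
        1.61723373e-02,  6.89931825e-03,  3.57503654e-05]), 'position': array([0.25348978, 0.57092979, 0.23059481]), 'ee_rot': array([ 2.07375643e-01,  9.78261191e-01, -6.12714245e-04, -9.66650457e-05]), 'ft_force': array([-0.21426367,  0.06693102,  0.12383079]), 'torque': array([ 0.02313022,  0.04134767, -0.02176257]), 'grasp_force': 0.0, 'grip_width': 0.9987792574932236}
```

View pics/scene0v.png

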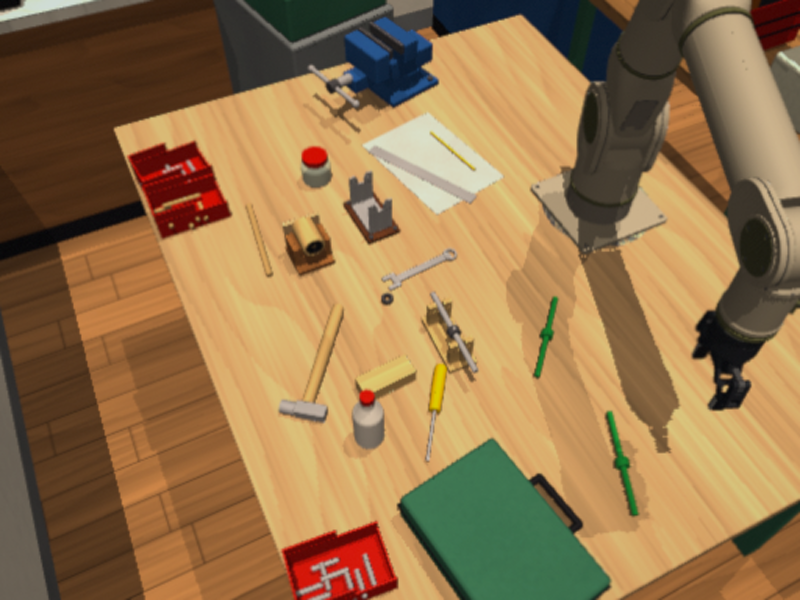

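View pics/top0v.png

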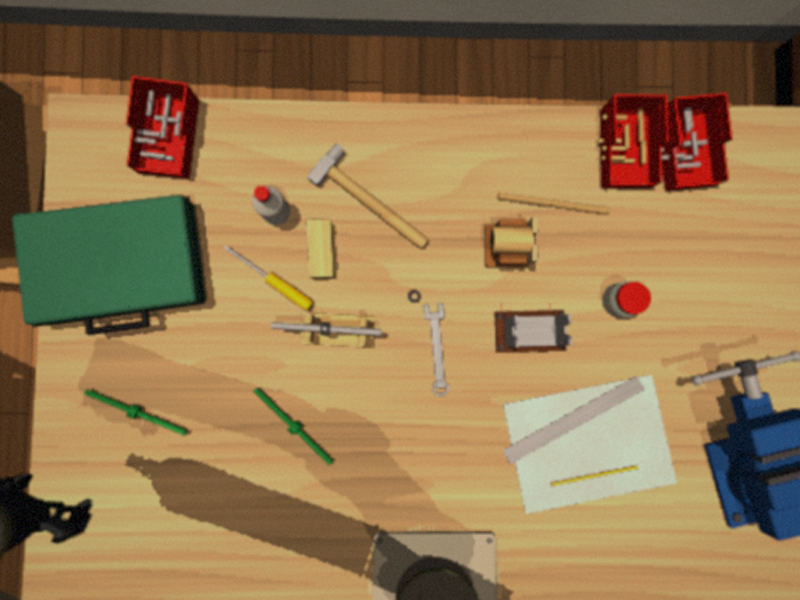

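The top view (800 px scale) shows these candidates for the axle:
- Grey steel rod with a dark collar on its wooden rest at (327,328). This is the choice.
- Green rods at (135,410) and (295,428): decoys.
- Plain dowel at (553,203), pencil (595,476) and grey ruler (575,420): not meant.

The roller in its cradle is at (512,240) and the bracket at (532,330). The handling end of the axle is at the left, (273,325).

```bash
cat > h.py <<'E'
import numpy as np, cv2
from scipy.spatial.transform import Rotation as Ro
from workcell import *
def ray(p,uv):
    uv=np.atleast_2d(np.array(uv,float)); K=np.array(p["mtx"])
    d=(uv-K[:2,2])/[K[0,0],K[1,1]]; s=d.copy()
    for _ in range(20): s=d/(1+p["k1"]*(s**2).sum(1,keepdims=True))
    R=np.array(p["R"]); c=-R.T@np.array(p["t"])
    return c,np.c_[s,np.ones(len(s))]@R
def plane(p,uv,z):
    c,d=ray(p,uv); return c+d*((z-c[2])/d[:,2])[:,None]
def proj(p,X):
    X=np.atleast_2d(X)@np.array(p["R"]).T+np.array(p["t"]); s=X[:,:2]/X[:,2:]
    s=s*(1+p["k1"]*(s**2).sum(1,keepdims=True)); K=np.array(p["mtx"])
    return s*[K[0,0],K[1,1]]+K[:2,2]
def pose():
    o=get_obs(); return np.array(o["position"]),Ro.from_quat(o["ee_rot"])
def delta(target_p,target_R):
    p,R=pose(); return R.inv().apply(np.array(target_p)-p)/0.04, np.degrees((R.inv()*target_R).as_rotvec())/6
def shot(n,name):
    p=camera_params(n); im=camera(n)[:,:,::-1].copy(); cv2.imwrite(f"pics/{name}.png",im); np.save(f"pics/{name}.npy",p,allow_pickle=True); return p,im
def load(name): return np.load(f"pics/{name}.npy",allow_pickle=True).item(),cv2.imread(f"pics/{name}.png")
E
python3 - <<'E'
from h import *
p=camera_params("top"); q=lambda *a:(np.array(a)+.5)/1.5625-.5
for n,u,z in [("axle",[(273,325),(385,333)],.06),("roller",[(493,240),(534,240)],.075+.024),("bracket",[(500,330),(567,330)],.1)]:
    X=plane(p,q(*u),z); print(n,X.round(3).tolist(),X.mean(0).round(3),np.degrees(np.arctan2(*(X[0]-X[1])[[1,0]])))
P,R=pose(); print(P,R.as_matrix().round(3))
w=camera_params("wrist"); print(w["mtx"],w["k1"], "cam in tool",R.inv().apply(-np.array(w["R"]).T@w["t"]-P), (np.array(w["R"])@R.as_matrix()).round(3))
E
```

```text
axle [[0.503, 0.301, 0.06], [0.489, 0.096, 0.06]] [0.496 0.198 0.06 ] 86.19860877003252
roller [[0.658, -0.098, 0.099], [0.658, -0.172, 0.099]] [ 0.658 -0.135  0.099] 90.53000186364918
bracket [[0.495, -0.109, 0.1], [0.496, -0.23, 0.1]] [ 0.496 -0.169  0.1  ] 90.37807223059606
[0.25348978 0.57092979 0.23059481] [[-0.914  0.406 -0.   ]
 [ 0.406  0.914 -0.001]
 [-0.    -0.001 -1.   ]]
[[266.39834891   0.         259.05961281]
 [  0.         266.39834891 194.10480263]
 [  0.           0.           1.        ]] 0.005276157647457194 cam in tool [ 8.22537182e-02  1.26341198e-05 -1.43215618e-01] [[ 0.     1.    -0.   ]
 [-0.95   0.    -0.313]
 [-0.313  0.     0.95 ]]
```

```bash
cat >> h.py <<'E'
from scipy.linalg import logm,expm
def down(az): # tool z down, tool x at azimuth az (deg)
    c,s=np.cos(np.radians(az)),np.sin(np.radians(az)); return Ro.from_matrix(np.array([[c,s,0],[s,-c,0],[0,0,-1]]))
def twist(tp,az,n,start=None):
    """rows n of constant twist, in the units of the moves"""
    p,R=start or pose(); A=np.eye(4);A[:3,:3]=R.as_matrix();A[:3,3]=p
    B=np.eye(4);B[:3,:3]=down(az).as_matrix();B[:3,3]=tp
    L=np.real(logm(np.linalg.inv(A)@B)); w=np.array([L[2,1],L[0,2],L[1,0]])
    row=np.r_[L[:3,3]/.04,np.degrees(w)/6]/n; print("total",(row*n).round(3),"row x%d"%n,row.round(3)); return row
E
python3 -c "
from h import *
twist([.497,.215,.14],86.2,15)"
```

```text
total [-1.1460e+01  6.5200e-01  2.2660e+00 -1.0000e-02  8.0000e-03  1.1644e+01] row x15 [-0.764  0.043  0.151 -0.001  0.001  0.776]
```

Call:
carry_out(commands=[[[-0.764,0.043,0.151,0,0,0.776],[-0.764,0.043,0.151,0,0,0.776],[-0.764,0.043,0.151,0,0,0.776],[-0.764,0.043,0.151,0,0,0.776],[-0.764,0.043,0.151,0,0,0.776],[-0.764,0.043,0.151,0,0,0.776],[-0.764,0.043,0.151,0,0,0.776],[-0.764,0.043,0.151,0,0,0.776],[-0.764,0.043,0.151,0,0,0.776],[-0.764,0.043,0.151,0,0,0.776],[-0.764,0.043,0.151,0,0,0.776],[-0.764,0.043,0.151,0,0,0.776],[-0.764,0.043,0.151,0,0,0.776],[-0.764,0.043,0.151,0,0,0.776],[-0.764,0.043,0.151,0,0,0.776],[0,0,0,0,0,0],[0,0,0,0,0,0]]])

```text
clock: 1.52
position: [0.5114, 0.2233, 0.1403]
ee_rot: [0.731, 0.682, -0.001, 0.0]
ft_force: [-0.0, 1.1, -0.3]
grip_width: 0.997
grasp_force: 0.0
```

```bash
python3 -c "
from h import *
print(pose()[0]); twist([.497,.215,.14],86.2,1)
p,im=shot('wrist','w1')
cv2.imwrite('pics/w1v.png',im)"
```

```text
[0.51141091 0.22327679 0.14032065]
total [-0.231 -0.345  0.008 -0.007  0.007 -0.028] row x1 [-0.231 -0.345  0.008 -0.007  0.007 -0.028]
```

View pics/w1v.png

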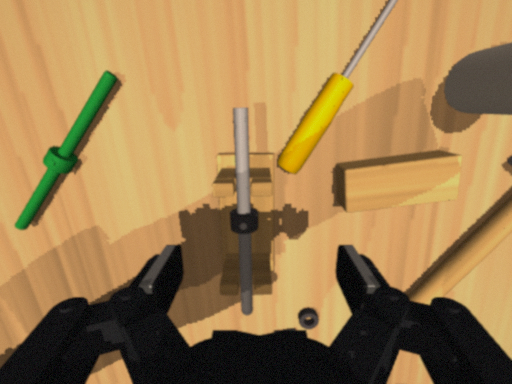

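The wrist view shows the steel axle: handling end at (240,108), dark collar at (244,221), tip at (247,312). The green decoy is at (65,150) and the screwdriver's yellow handle at (315,125). The uprights at rows ~172 and ~270 confirm that the handling end is at the top, so the choice is confirmed.

```bash
cat >> h.py <<'E'
def rod(p,im,z,c0,c1,r0,r1,smax=60):
    """centre line of the grey rod between rows, as world points at height z"""
    s=cv2.cvtColor(im,cv2.COLOR_BGR2HSV)[:,:,1]; m=np.zeros(s.shape,np.uint8); m[r0:r1,c0:c1]=(s[r0:r1,c0:c1]<smax)
    n,l,st,_=cv2.connectedComponentsWithStats(m); m=l==1+np.argmax(st[1:,4])
    rows=np.where(m.any(1))[0]; e=np.array([[ (np.where(m[r])[0][[0,-1]]).mean(),r,m[r].sum()] for r in rows])
    return e
E
python3 - <<'E'
from h import *
p,im=load('w1'); 
for smax in (50,70):
    e=rod(p,im,.06,222,266,95,330,smax); w=e[:,2]; print(smax,e[0],e[-1],np.median(w),[(int(a[1]),int(a[2])) for a in e[::12]])
    k=(w>8)&(w<18); f=np.polyfit(e[k,1],e[k,0],1); print(f,np.std(e[k,0]-np.polyval(f,e[k,1])))
    uv=np.array([(np.polyval(f,r),r) for r in (e[0,1],e[-1,1])]); X=plane(p,uv,.06); print(X, np.linalg.norm(X[0]-X[1]),X.mean(0),np.degrees(np.arctan2(*(X[0]-X[1])[[1,0]])))
E
```

```text
50 [240. 109.  11.] [246. 313.   3.] 11.0 [(109, 11), (121, 12), (133, 12), (145, 11), (157, 11), (169, 13), (181, 11), (193, 11), (205, 12), (217, 20), (229, 21), (241, 10), (253, 11), (265, 11), (277, 10), (289, 8), (301, 8), (313, 3)]
[3.28561596e-02 2.36445979e+02] 0.27098715460373135
[[0.49998943 0.30314762 0.06      ]
 [0.48852204 0.10232935 0.06      ]] 0.20114541697847607 [0.49425574 0.20273848 0.06      ] 86.73176907129717
70 [241. 108.  11.] [247. 313.   5.] 12.0 [(108, 11), (120, 13), (132, 13), (144, 13), (156, 12), (168, 13), (180, 12), (192, 12), (204, 13), (216, 21), (228, 23), (240, 12), (252, 11), (264, 11), (276, 10), (288, 11), (300, 10), (312, 7)]
[3.28317400e-02 2.36454278e+02] 0.25870435547712267
[[0.50003742 0.30390522 0.06      ]
 [0.48852272 0.1023293  0.06      ]] 0.20190453111669435 [0.49428007 0.20311726 0.06      ] 86.73062422412099
```

```bash
python3 -c "
from h import *
twist([.4981,.2696,.10],86.73,3)"
```

```text
total [ 1.087 -0.395  1.015 -0.004 -0.002 -0.086] row x3 [ 0.362 -0.132  0.338 -0.001 -0.001 -0.029]
```

Call:
carry_out(commands=[[[0.362,-0.132,0.338,-0.001,-0.001,-0.029],[0.362,-0.132,0.338,-0.001,-0.001,-0.029],[0.362,-0.132,0.338,-0.001,-0.001,-0.029],[0,0,0,0,0,0],[0,0,0,0,0,0],[0,0,0,0,0,0]]], hand=-0.1)

```text
clock: 2.07
position: [0.4986, 0.2699, 0.1007]
ee_rot: [0.727, 0.687, 0.0, 0.0]
ft_force: [0.4, -0.3, -0.2]
grip_width: 0.554
grasp_force: 0.0
```

```bash
python3 -c "
from h import *
print(pose()[0],get_obs()['ft_force'])
twist([.4981,.2696,.041],86.73,3)"
```

```text
[0.49855564 0.26994589 0.10065119] [ 0.42467874 -0.3090812  -0.24459474]
total [-0.009 -0.012  1.491  0.008  0.002  0.012] row x3 [-0.003 -0.004  0.497  0.003  0.001  0.004]
```

Call:
carry_out(commands=[[[0,-0.01,0.497,0,0,0],[0,0,0.497,0,0,0],[0,0,0.497,0,0,0],[0,0,0,0,0,0],[0,0,0,0,0,0]]])

```text
clock: 2.48
position: [0.4981, 0.269, 0.0408]
ee_rot: [0.727, 0.686, -0.0, 0.0]
ft_force: [0.2, 0.5, 1.1]
grip_width: 0.55
grasp_force: 0.0
```

Call:
carry_out(commands=[[[0,0,0,0,0,0],[0,0,0,0,0,0],[0,0,0,0,0,0],[0,0,0,0,0,0],[0,0,0,0,0,0],[0,0,0,0,0,0],[0,0,0,0,0,0],[0,0,0,0,0,0]]], hand=1, force=110)

```text
clock: 3.15
position: [0.4987, 0.2702, 0.0417]
ee_rot: [0.727, 0.687, 0.001, 0.0]
ft_force: [0.8, 0.1, 5.7]
grip_width: 0.099
grasp_force: 107.5
```

Run:
```python
from h import *
o=get_obs(); P,R=pose(); M=R.as_matrix(); print(P,M.round(4).tolist(),o['ft_force'],o['torque'],o['grip_width'],o['grasp_force'])
d=np.array([.4943,.2027])-P[:2]; print("axle centre pred in tool xy",M[:2,0]@d,M[:2,1]@d,"yaw",np.degrees(np.arctan2(M[1,0],M[0,0])))
p,im=shot('wrist','w2')
```

```text
[0.49874058 0.27017824 0.04167014] [[0.0568, 0.9984, 0.0021], [0.9984, -0.0568, 0.0009], [0.001, 0.0021, -1.0]] [0.77472471 0.14301127 5.73256934] [-0.15309167  0.01386725 -0.01199862] 0.099063434338862 107.51148104667664
axle centre pred in tool xy -0.06762147439863993 -0.0006023503419950756 yaw 86.74541353129096
```

Call:
carry_out(commands=[[[0,0,-0.1,0,0,0],[0,0,-0.3,0,0,0],[0,0,-0.6,0,0,0],[0,0,-1,0,0,0],[0,0,-0.7,0,0,0],[0,0,-0.3,0,0,0],[0,0,0,0,0,0],[0,0,0,0,0,0],[0,0,0,0,0,0]]])

```text
clock: 3.95
position: [0.4968, 0.2693, 0.1588]
ee_rot: [0.727, 0.687, -0.001, -0.0]
ft_force: [-0.3, 0.9, -2.2]
grip_width: 0.1
grasp_force: 108.1
```

Run:
```python
from h import *
o=get_obs(); P,R=pose(); M=R.as_matrix(); print(P,M.round(4).tolist(),o['ft_force'],o['torque'])
twist([.497,-.215,.165],90.4,14)
p,im=shot('scene','s3')
# rod ends seen in scene: expected handling end / tip pixels
for x in (100,-100): print(proj(p,P+R.apply([(x-67.6)/1000,0,-.0183])))
u=proj(p,P).ravel().astype(int); c=im[u[1]-60:u[1]+40,u[0]-75:u[0]+75]; cv2.imwrite('pics/s3v.png',cv2.resize(c,None,fx=5,fy=5,interpolation=2)); print(u)
```

```text
[0.49684332 0.26933868 0.15880229] [[0.0567, 0.9984, -0.002], [0.9984, -0.0567, -0.0017], [-0.0018, -0.0019, -1.0]] [-0.28844083  0.85216208 -2.16212733] [ 0.09149714 -0.01181276  0.0107484 ]
total [-12.107   0.305  -0.144  -0.019   0.017  -0.608] row x14 [-0.865  0.022 -0.01  -0.001  0.001 -0.043]
[[308.72836945 214.2445518 ]]
[[278.73486684 162.6939962 ]]
[303 209]
```

View pics/s3v.png

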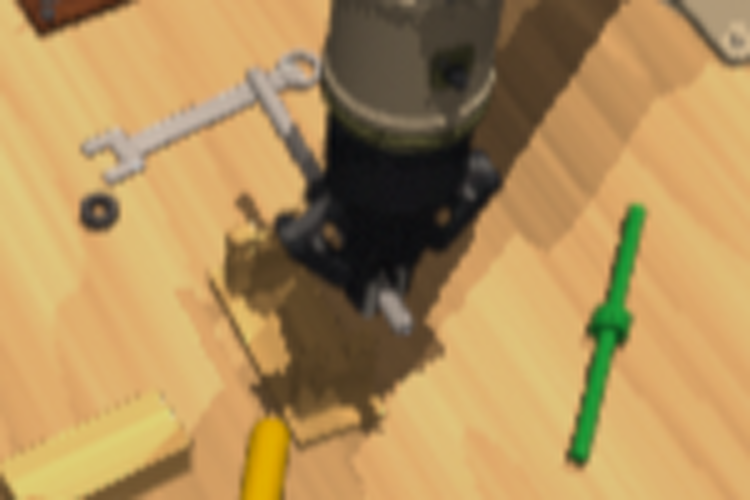

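The crop shows the axle held level by its handling end: tip at crop (255,75), i.e. scene px (279,164), and handling end at (405,328). Both are within 1–2 px of the prediction. Next, view the bracket from above.

Call:
carry_out(commands=[[[-0.4,0.022,-0.01,0,0,-0.043],[-0.865,0.022,-0.01,0,0,-0.043],[-0.865,0.022,-0.01,0,0,-0.043],[-0.865,0.022,-0.01,0,0,-0.043],[-0.865,0.022,-0.01,0,0,-0.043],[-0.865,0.022,-0.01,0,0,-0.043],[-0.865,0.022,-0.01,0,0,-0.043],[-0.865,0.022,-0.01,0,0,-0.043],[-0.865,0.022,-0.01,0,0,-0.043],[-0.865,0.022,-0.01,0,0,-0.043],[-0.865,0.022,-0.01,0,0,-0.043],[-0.865,0.022,-0.01,0,0,-0.043],[-0.865,0.022,-0.01,0,0,-0.043],[-0.865,0.022,-0.01,0,0,-0.043],[-0.4,0,0,0,0,0],[0,0,0,0,0,0],[0,0,0,0,0,0],[0,0,0,0,0,0]]])

```text
clock: 5.5
position: [0.4976, -0.2111, 0.1651]
ee_rot: [0.705, 0.71, -0.0, -0.001]
ft_force: [-0.3, 0.7, -1.5]
grip_width: 0.103
grasp_force: 108.1
```

Run:
```python
from h import *
print(pose()[0])
p,im=shot('wrist','w4'); twist([.656,-.205,.165],90.4,5)
```

```text
[ 0.49755972 -0.21106911  0.16511936]
total [ 0.114  3.956  0.007 -0.012 -0.004  0.008] row x5 [ 0.023  0.791  0.001 -0.002 -0.001  0.002]
```

View pics/w4.png

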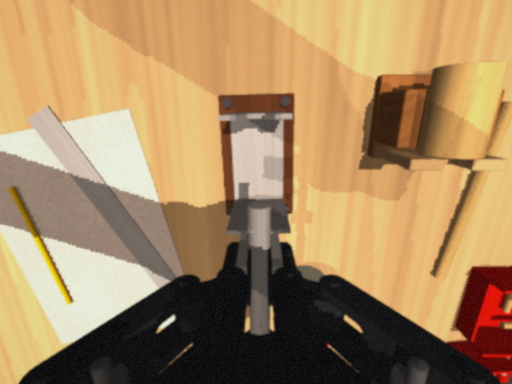

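The bracket foot spans columns 219–294 and rows 94–213. The near cheek is edge-on at row ~116, the far cheek's horns are at row ~215, and the held axle lies along col 260. The roller in its cradle is at the right (465,110), with its bore end at the top. Next, view the roller from straight above.

Call:
carry_out(commands=[[[0.023,0.4,0,0,0,0],[0.023,0.79,0,0,0,0],[0.023,0.79,0,0,0,0],[0.023,0.79,0,0,0,0],[0.023,0.79,0,0,0,0],[0,0.4,0,0,0,0],[0,0,0,0,0,0],[0,0,0,0,0,0],[0,0,0,0,0,0]]])

```text
clock: 6.3
position: [0.6556, -0.206, 0.1659]
ee_rot: [0.705, 0.709, -0.0, -0.0]
ft_force: [-1.2, -0.3, -1.3]
grip_width: 0.104
grasp_force: 108.1
```

Run:
```python
from h import *
print(pose()[0])
p,im=shot('wrist','w5')
a=load('w4')[1][80:240,190:320]; b=im[60:240,180:340]
f=lambda c:cv2.resize(c,(400,int(c.shape[0]*400/c.shape[1])),interpolation=2)
A,B=f(a),f(b); h=max(len(A),len(B)); pad=lambda c:np.vstack([c,np.zeros((h-len(c),400,3),np.uint8)])
cv2.imwrite('pics/w45.png',np.hstack([pad(A),pad(B)]))
```

```text
[ 0.65562266 -0.2060298   0.16585819]
```

View pics/w45.png

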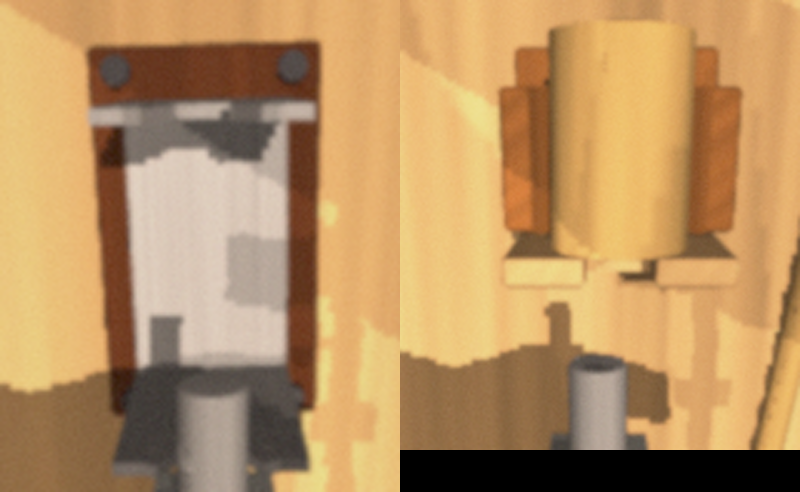

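The left crop shows the near-cheek band at rows 100–125 spanning columns 90–316, and the far-cheek horn tips at (113,470) and (308,470). The right crop shows the roller spanning columns 550–694, the end-board slot at 583–657 in row ~270, and the axle end at col ~597.

Run:
```python
from h import *
P5=np.array([.65562,-.20603,.16586]); P4=np.array([.49756,-.21107,.16512])
def edge(im,r0,r1,c0,c1,ch):
    g=cv2.GaussianBlur(im,(3,3),0)[:,:,ch].astype(float); out=[]
    for r in range(r0,r1):
        d=np.abs(np.gradient(g[r,c0:c1])); k=d.argmax(); 
        a=d[max(k-1,0):k+2]; out.append((r,c0+(np.arange(max(k-1,0),max(k-1,0)+len(a))*a).sum()/a.sum(),d[k]))
    out=np.array(out); k=np.ones(len(out),bool)
    for _ in range(3):
        f=np.polyfit(out[k,0],out[k,1],1); e=np.abs(out[:,1]-np.polyval(f,out[:,0])); k=e<max(1,2*e[k].std())
    return f,e[k].std(),k.sum()
def az(X): d=(X[0]-X[1]); return np.degrees(np.arctan2(d[1],d[0]))
p,im=load('w5')
for ch in (0,1,2):
    l=edge(im,82,150,232,248,ch); r=edge(im,82,150,288,304,ch)
    b=edge(im,162,172,262-10,262,ch); uv=[((np.polyval(l[0],y)+np.polyval(r[0],y))/2,y) for y in (80,155)]
    X=plane(p,uv,.075); print("roller",ch,l,r,np.array(uv).round(2).tolist(),X.round(4).tolist(),az(X))
b=np.array([[583,270],[657,270],[505,270],[737,270]],float); b=[180,60]+(b-[400,0]+.5)/2.5-.5
X=plane(p,b,.089); print("board",X.round(4).tolist(),"slot mid",X[:2].mean(0),"board mid",X[2:].mean(0))
# roller ends rows: top row 22 (near end, top of roller z .099), bottom row 258
t=[180,60]+(np.array([[622,22],[622,258]])-[400,0]+.5)/2.5-.5; print("roller ends",plane(p,t,.099))
for nm,Pz,r0,r1 in (("w5",.16586,208,222),("w4",.16512,210,235)):
    q,i=load(nm); l=edge(i,r0,r1,244,253,0); r=edge(i,r0,r1,264,276,0); uv=[((np.polyval(l[0],y)+np.polyval(r[0],y))/2,y) for y in (r0,r1)]
    print("axle",nm,l,r,plane(q,uv,Pz+.0183)[:, :2])
q,i=load('w4')
c=np.array([[90,112],[316,112],[113,470],[308,470]],float); c=[190,80]+(c+.5)/3.077-.5
X=plane(q,c,.101); print("cheeks",X.round(4).tolist(),X[:2].mean(0),X[2:].mean(0),az([X[:2].mean(0),X[2:].mean(0)]))
f=np.array([[88,45],[320,45],[112,408],[305,408]],float); f=[190,80]+(f+.5)/3.077-.5
for z in (.01,.018): X=plane(q,f,z); print("foot",z,X.round(4).tolist(),X[:2].mean(0),X[2:].mean(0))
print(down(90).as_matrix())
```

```text
roller 0 (array([-9.20099750e-03,  2.42293211e+02]), np.float64(0.22531598624552643), np.int64(66)) (array([-3.45791270e-02,  2.99625202e+02]), np.float64(0.18932074705127752), np.int64(68)) [[269.21, 80.0], [267.57, 155.0]] [[0.6615, -0.1046, 0.075], [0.6612, -0.1656, 0.075]] 89.71469569826617
roller 1 (array([-1.19319369e-02,  2.42880829e+02]), np.float64(0.195629384774243), np.int64(68)) (array([-4.19981113e-02,  3.00266272e+02]), np.float64(0.2266268816228252), np.int64(61)) [[269.42, 80.0], [267.39, 155.0]] [[0.6617, -0.1046, 0.075], [0.6611, -0.1656, 0.075]] 89.41340383347368
roller 2 (array([-2.49961677e-03,  2.42289862e+02]), np.float64(0.04795202172841652), np.int64(43)) (array([-4.29109164e-02,  2.99197129e+02]), np.float64(0.25451019652546664), np.int64(68)) [[268.93, 80.0], [267.22, 155.0]] [[0.6613, -0.1046, 0.075], [0.6609, -0.1656, 0.075]] 89.64494152967411
board [[0.6486, -0.174, 0.089], [0.6735, -0.1738, 0.089], [0.6223, -0.1742, 0.089], [0.7005, -0.1736, 0.089]] slot mid [ 0.6610448  -0.17390495  0.089     ] board mid [ 0.66137663 -0.17390596  0.089     ]
roller end
[... 495 characters left out ...]
, np.int64(25)) [[ 0.49572034 -0.17953588]
 [ 0.49572388 -0.19349264]]
cheeks [[0.4653, -0.1371, 0.101], [0.5202, -0.1367, 0.101], [0.4679, -0.2331, 0.101], [0.5224, -0.2327, 0.101]] [ 0.4927595  -0.13687222  0.101     ] [ 0.49514316 -0.23290781  0.101     ] 91.42182433460499
foot 0.01 [[0.4523, -0.1183, 0.01], [0.5314, -0.1177, 0.01], [0.4562, -0.2515, 0.01], [0.5318, -0.2509, 0.01]] [ 0.49181597 -0.11797695  0.01      ] [ 0.49402892 -0.25122771  0.01      ]
foot 0.018 [[0.4534, -0.1186, 0.018], [0.5304, -0.118, 0.018], [0.4573, -0.2483, 0.018], [0.5309, -0.2477, 0.018]] [ 0.49191577 -0.11829942  0.018     ] [ 0.49406939 -0.24797728  0.018     ]
[[ 0.  1.  0.]
 [ 1.  0.  0.]
 [ 0.  0. -1.]]
```

```bash
python3 -c "
from h import *
twist([.6632,.083,.166],89.65,9)"
```

```text
total [ 7.231e+00  1.920e-01  7.000e-03 -2.000e-03 -1.000e-03  1.170e-01] row x9 [ 0.803  0.021  0.001 -0.    -0.     0.013]
```

Call:
carry_out(commands=[[[0.4,0.021,0,0,0,0.013],[0.803,0.021,0,0,0,0.013],[0.803,0.021,0,0,0,0.013],[0.803,0.021,0,0,0,0.013],[0.803,0.021,0,0,0,0.013],[0.803,0.021,0,0,0,0.013],[0.803,0.021,0,0,0,0.013],[0.803,0.021,0,0,0,0.013],[0.803,0.021,0,0,0,0.013],[0.4,0,0,0,0,0],[0,0,0.5,0,0,0],[0,0,0.8,0,0,0],[0,0,0.8,0,0,0],[0,0,0.4,0,0,0],[0,0,0,0,0,0],[0,0,0,0,0,0],[0,0,0,0,0,0],[0,0,0,0,0,0]]])

```text
clock: 7.85
position: [0.665, 0.0822, 0.0685]
ee_rot: [0.709, 0.705, 0.001, 0.001]
ft_force: [-0.2, 0.2, -1.6]
grip_width: 0.101
grasp_force: 108.1
```

```bash
cat >> h.py <<'E'
def st():
    o=get_obs(); P,R=pose(); M=R.as_matrix(); tip=P+R.apply([-.1676,0,-.0183])
    print("t",o['clock'],"P",P.round(4),"az %.2f"%np.degrees(np.arctan2(M[1,0],M[0,0])),"xz,yz",M[2,:2].round(4),"tip",tip.round(4),"F",np.array(o['ft_force']).round(2),"T",np.array(o['torque']).round(3))
E
python3 - <<'E'
from h import *
st(); twist([.6632,.083,.0567],89.65,1)
p,im=shot('scene','s6'); u=proj(p,[.662,-.09,.075]).ravel().astype(int); print(u)
q,it=shot('top','t6'); v=proj(q,[.662,-.09,.075]).ravel().astype(int); print(v)
a=cv2.resize(im[u[1]-30:u[1]+30,u[0]-20:u[0]+40],(400,400),interpolation=2); b=cv2.resize(it[v[1]-30:v[1]+30,v[0]-40:v[0]+20],(400,400),interpolation=2)
cv2.imwrite('pics/s6v.png',np.hstack([a,b]))
E
```

```text
t 7.85 P [0.665  0.0822 0.0685] az 89.63 xz,yz [0.0005 0.0034] tip [ 0.6639 -0.0854  0.0867] F [-0.17  0.22 -1.6 ] T [ 0.079 -0.012  0.015]
total [ 0.019 -0.046  0.294  0.032 -0.005 -0.003] row x1 [ 0.019 -0.046  0.294  0.032 -0.005 -0.003]
[202 160]
[311 153]
```

View pics/s6v.png

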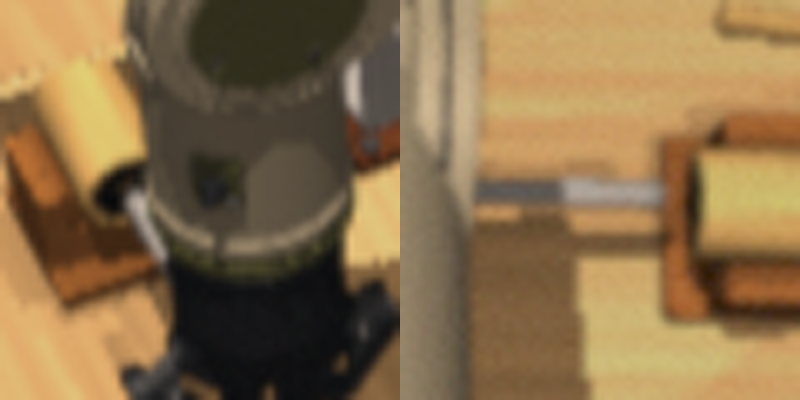

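The scene crop (left) shows the tip at about (135,195), just ahead of the dark bore. The top crop (right) shows the rod on row ~191 ending at col 665, and the roller on rows 148–258 starting at col 700.

Run:
```python
from h import *
q,im=load('t6'); print(im.shape)
g=cv2.GaussianBlur(im,(3,1),0).astype(float)
v0,v1=311-40,153-30
# column profiles across rod and roller
hsv=cv2.cvtColor(im,cv2.COLOR_BGR2HSV)
def edges(c,r0,r1,ch):
    d=np.gradient(g[r0:r1,c,ch]); return d
S=hsv[:,:,1].astype(float)
rod=[]; 
for c in range(v0+14,v0+39):
    col=255-S[v1+18:v1+40,c]; w=np.clip(col-np.percentile(col,60),0,None); rod.append((c,(w*np.arange(v1+18,v1+40)).sum()/w.sum()))
rod=np.array(rod); print(rod[::4].round(2).tolist())
rol=[]
for c in range(v0+48,v0+62):
    B=g[v1+10:v1+50,c,1]; d=np.gradient(B); r=np.arange(v1+10,v1+50); a=np.clip(d[:18],0,None)**2; b=np.clip(-d[22:],0,None)**2
    rol.append((c,((a*r[:18]).sum()/a.sum()+(b*r[22:]).sum()/b.sum())/2))
rol=np.array(rol); print(rol.round(2).tolist())
print("rod",plane(q,rod[8:24:5],.0867).round(4).tolist()); print("roller",plane(q,rol[[1,5,9]],.075).round(4).tolist())
```

```text
(384, 512, 3)
[[285.0, 151.33], [289.0, 151.5], [293.0, 151.56], [297.0, 151.31], [301.0, 151.59], [305.0, 151.9], [309.0, 151.77]]
[[319.0, 152.65], [320.0, 153.17], [321.0, 153.63], [322.0, 153.81], [323.0, 153.86], [324.0, 153.89], [325.0, 153.96], [326.0, 153.94], [327.0, 153.97], [328.0, 154.07], [329.0, 154.18], [330.0, 154.37], [331.0, 154.35], [332.0, 154.28]]
rod [[0.6646, -0.0362, 0.0867], [0.6652, -0.0505, 0.0867], [0.6644, -0.0648, 0.0867], [0.6636, -0.0792, 0.0867]]
roller [[0.6627, -0.116, 0.075], [0.6607, -0.1276, 0.075], [0.6603, -0.1392, 0.075]]
```

Call:
carry_out(commands=[[[0,-0.025,0.14,0,0,0],[0,-0.025,0.14,0,0,0],[0,0,0,0,0,0],[0,0,0,0,0,0],[0,0,0,0,0,0]]])

```text
clock: 8.37
position: [0.6619, 0.0824, 0.0549]
ee_rot: [0.709, 0.705, -0.0, 0.0]
ft_force: [-0.3, 0.2, -1.5]
grip_width: 0.106
grasp_force: 108.1
```

```bash
python3 -c "
from h import *
st()"
```

```text
t 8.3667 P [0.6619 0.0824 0.0549] az 89.65 xz,yz [-0.0004  0.0001] tip [ 0.6608 -0.0852  0.0733] F [-0.27  0.19 -1.46] T [0.111 0.06  0.004]
```

Call:
carry_out(commands=[[[0,0.02,-0.04,0,0,0],[0,0,0,0,0,0],[0,0,0,0,0,0],[0,0,0,0,0,0],[0,0,0,0,0,0],[0,0,0,0,0,0],[0,0,0,0,0,0]]])

```text
clock: 8.95
position: [0.6627, 0.0824, 0.0566]
ee_rot: [0.709, 0.705, 0.0, 0.0]
ft_force: [0.1, -0.3, -1.4]
grip_width: 0.101
grasp_force: 108.1
```

```bash
python3 -c "
from h import *
st()"
```

```text
t 8.95 P [0.6627 0.0824 0.0566] az 89.65 xz,yz [-0.0002  0.0003] tip [ 0.6616 -0.0852  0.0749] F [ 0.14 -0.27 -1.35] T [ 0.065 -0.014 -0.056]
```

Call:
carry_out(commands=[[[-0.03,0.008,-0.008,0,0,0],[-0.03,0,0,0,0,0],[-0.03,0,0,0,0,0],[-0.03,0,0,0,0,0],[-0.03,0,0,0,0,0],[-0.03,0,0,0,0,0],[-0.025,0,0,0,0,0],[-0.02,0,0,0,0,0],[-0.02,0,0,0,0,0],[-0.02,0,0,0,0,0],[-0.02,0,0,0,0,0],[-0.02,0,0,0,0,0]]])

```text
clock: 9.95
position: [0.663, 0.0702, 0.057]
ee_rot: [0.709, 0.705, 0.0, 0.0]
ft_force: [0.3, -0.1, -1.4]
grip_width: 0.097
grasp_force: 108.1
```

Call:
carry_out(commands=[[[-0.02,0,0,0,0,0],[-0.02,0,0,0,0,0],[-0.02,0,0,0,0,0],[-0.02,0,0,0,0,0]]])

```text
clock: 10.28
position: [0.6629, 0.0669, 0.0569]
ee_rot: [0.709, 0.705, 0.0, 0.0]
ft_force: [-0.7, 0.1, -1.8]
grip_width: 0.1
grasp_force: 108.1
```

Call:
carry_out(commands=[[[-0.02,0,0,0,0,0],[-0.02,0,0,0,0,0],[-0.02,0,0,0,0,0]]])

```text
clock: 10.53
position: [0.6629, 0.0645, 0.0569]
ee_rot: [0.709, 0.705, 0.0, 0.0]
ft_force: [-0.1, -0.4, -0.9]
grip_width: 0.099
grasp_force: 108.1
```

```bash
python3 -c "
from h import *
st()"
```

```text
t 10.5333 P [0.6629 0.0645 0.0569] az 89.65 xz,yz [-0.0002  0.0003] tip [ 0.6619 -0.1031  0.0753] F [-0.06 -0.36 -0.88] T [ 0.099 -0.016 -0.003]
```

Call:
carry_out(commands=[[[-0.02,0,0,0,0,0],[-0.02,0,0,0,0,0],[-0.02,0,0,0,0,0],[-0.02,0,0,0,0,0]]])

```text
clock: 10.87
position: [0.6629, 0.0613, 0.0569]
ee_rot: [0.709, 0.705, 0.0, 0.0]
ft_force: [1.1, 0.1, -1.9]
grip_width: 0.101
grasp_force: 108.5
```

Call:
carry_out(commands=[[[-0.02,0,0,0,0,0],[-0.02,0,0,0,0,0],[-0.02,0,0,0,0,0],[-0.02,0,0,0,0,0]]])

```text
clock: 11.2
position: [0.6628, 0.0581, 0.0569]
ee_rot: [0.709, 0.705, 0.0, 0.0]
ft_force: [-0.5, 0.4, -2.2]
grip_width: 0.103
grasp_force: 108.6
```

```bash
python3 -c "
from h import *
st()"
```

```text
t 11.2 P [0.6628 0.0581 0.0569] az 89.66 xz,yz [-0.0002  0.0003] tip [ 0.6618 -0.1095  0.0753] F [-0.51  0.39 -2.24] T [ 0.088 -0.046 -0.024]
```

Call:
carry_out(commands=[[[-0.02,0,0,0,0,0],[-0.02,0,0,0,0,0],[-0.02,0,0,0,0,0],[-0.02,0,0,0,0,0],[-0.02,0,0,0,0,0],[-0.02,0,0,0,0,0]]])

```text
clock: 11.7
position: [0.6628, 0.0533, 0.057]
ee_rot: [0.709, 0.705, 0.0, 0.0]
ft_force: [0.3, 0.3, -0.7]
grip_width: 0.095
grasp_force: 108.6
```

Call:
carry_out(commands=[[[-0.03,0,0,0,0,0],[-0.03,0,0,0,0,0],[-0.03,0,0,0,0,0],[-0.03,0,0,0,0,0],[-0.03,0,0,0,0,0],[-0.03,0,0,0,0,0],[-0.03,0,0,0,0,0],[-0.03,0,0,0,0,0],[-0.03,0,0,0,0,0],[-0.03,0,0,0,0,0],[-0.03,0,0,0,0,0],[-0.03,0,0,0,0,0],[-0.03,0,0,0,0,0],[-0.03,0,0,0,0,0],[-0.03,0,0,0,0,0],[-0.03,0,0,0,0,0],[-0.03,0,0,0,0,0],[-0.03,0,0,0,0,0],[-0.03,0,0,0,0,0],[-0.03,0,0,0,0,0]]])

```text
clock: 13.37
position: [0.6627, 0.0293, 0.0569]
ee_rot: [0.709, 0.705, 0.0, 0.0]
ft_force: [0.8, 0.1, -0.9]
grip_width: 0.099
grasp_force: 108.6
```

Run:
```python
from h import *
st()
p,im=shot('wrist','w7'); s,i2=shot('top','t7')
u=proj(s,[.662,-.12,.075]).ravel().astype(int)
a=cv2.resize(i2[u[1]-30:u[1]+30,u[0]-30:u[0]+30],(400,400),interpolation=2)
b=cv2.resize(im[184:384,156:356],(400,400),interpolation=2); cv2.imwrite('pics/w7v.png',np.hstack([a,b]))
```

```text
t 13.3667 P [0.6627 0.0293 0.0569] az 89.66 xz,yz [-0.0003  0.0003] tip [ 0.6617 -0.1383  0.0753] F [ 0.76  0.05 -0.94] T [ 0.119 -0.007  0.05 ]
```

View pics/w7v.png

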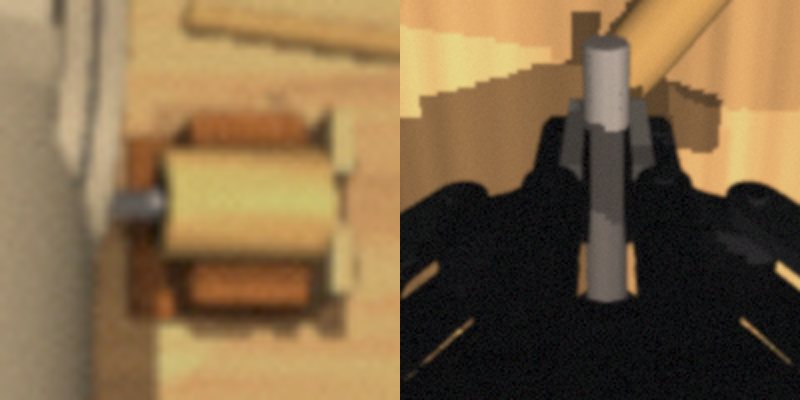

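The top crop shows the rod on row ~203 entering the roller, whose rows 150–258 centre on 204, so the alignment is good. The wrist crop shows the rod straight in the grip. Continuing.

Call:
carry_out(commands=[[[-0.03,0,0,0,0,0],[-0.03,0,0,0,0,0],[-0.03,0,0,0,0,0],[-0.03,0,0,0,0,0],[-0.03,0,0,0,0,0],[-0.03,0,0,0,0,0],[-0.03,0,0,0,0,0],[-0.03,0,0,0,0,0],[-0.03,0,0,0,0,0],[-0.03,0,0,0,0,0],[-0.02,0,0,0,0,0],[-0.02,0,0,0,0,0],[-0.02,0,0,0,0,0],[-0.02,0,0,0,0,0]]])

```text
clock: 14.63
position: [0.6626, 0.0141, 0.0569]
ee_rot: [0.709, 0.705, 0.0, 0.0]
ft_force: [0.0, -0.2, -1.8]
grip_width: 0.099
grasp_force: 108.6
```

Call:
carry_out(commands=[[[-0.02,0,0,0,0,0],[-0.02,0,0,0,0,0],[-0.02,0,0,0,0,0],[-0.02,0,0,0,0,0]]])

```text
clock: 14.97
position: [0.6626, 0.0109, 0.057]
ee_rot: [0.709, 0.705, 0.0, 0.0]
ft_force: [-0.3, -1.1, -1.1]
grip_width: 0.104
grasp_force: 108.6
```

Call:
carry_out(commands=[[[-0.02,0,0,0,0,0],[-0.02,0,0,0,0,0],[-0.02,0,0,0,0,0]]])

```text
clock: 15.22
position: [0.6626, 0.0085, 0.057]
ee_rot: [0.709, 0.705, 0.0, 0.0]
ft_force: [-0.1, -0.3, -1.4]
grip_width: 0.098
grasp_force: 108.6
```

Call:
carry_out(commands=[[[-0.02,0,0,0,0,0],[-0.02,0,0,0,0,0],[-0.02,0,0,0,0,0]]])

```text
clock: 15.47
position: [0.6625, 0.0061, 0.057]
ee_rot: [0.709, 0.705, 0.0, 0.0]
ft_force: [0.9, 0.1, -1.0]
grip_width: 0.099
grasp_force: 108.6
```

Call:
carry_out(commands=[[[-0.02,0,0,0,0,0],[-0.02,0,0,0,0,0],[-0.02,0,0,0,0,0]]])

```text
clock: 15.72
position: [0.6625, 0.0038, 0.057]
ee_rot: [0.709, 0.705, 0.0, 0.0]
ft_force: [0.1, 0.2, -1.6]
grip_width: 0.104
grasp_force: 108.6
```

```bash
python3 -c "
from h import *
st()"
```

```text
t 15.7167 P [0.6625 0.0038 0.057 ] az 89.66 xz,yz [-0.0002  0.0003] tip [ 0.6615 -0.1638  0.0753] F [ 0.09  0.21 -1.56] T [ 0.054  0.023 -0.021]
```

Call:
carry_out(commands=[[[-0.02,0,0,0,0,0],[-0.02,0,0,0,0,0],[-0.02,0,0,0,0,0]]])

```text
clock: 15.97
position: [0.6625, 0.0013, 0.057]
ee_rot: [0.709, 0.705, 0.0, 0.0]
ft_force: [-0.3, 0.1, -0.5]
grip_width: 0.099
grasp_force: 108.6
```

Call:
carry_out(commands=[[[-0.02,0,0,0,0,0],[-0.02,0,0,0,0,0],[-0.02,0,0,0,0,0]]])

```text
clock: 16.22
position: [0.6625, -0.0008, 0.057]
ee_rot: [0.709, 0.705, 0.0, 0.0]
ft_force: [0.8, 0.6, -1.1]
grip_width: 0.097
grasp_force: 108.7
```

Call:
carry_out(commands=[[[-0.02,0,0,0,0,0],[-0.02,0,0,0,0,0],[-0.02,0,0,0,0,0],[-0.02,0,0,0,0,0]]])

```text
clock: 16.55
position: [0.6625, -0.0043, 0.057]
ee_rot: [0.709, 0.705, 0.0, 0.0]
ft_force: [0.6, 1.0, -1.1]
grip_width: 0.099
grasp_force: 108.6
```

Call:
carry_out(commands=[[[-0.02,0,0,0,0,0],[-0.02,0,0,0,0,0],[-0.02,0,0,0,0,0],[-0.02,0,0,0,0,0],[-0.02,0,0,0,0,0],[-0.02,0,0,0,0,0]]])

```text
clock: 17.05
position: [0.6625, -0.0091, 0.057]
ee_rot: [0.709, 0.705, 0.0, 0.0]
ft_force: [0.8, 0.9, -1.9]
grip_width: 0.102
grasp_force: 108.6
```

```bash
python3 -c "
from h import *
st()"
```

```text
t 17.05 P [ 0.6625 -0.0091  0.057 ] az 89.66 xz,yz [-0.0003  0.0004] tip [ 0.6615 -0.1767  0.0753] F [ 0.82  0.85 -1.89] T [ 0.02  -0.073  0.015]
```

Run:
```python
from h import *
p,im=load('w1'); e=rod(p,im,.06,222,266,95,330,70); k=e[(e[:,2]>16)]; print(k[0],k[-1])
X=plane(p,[(244,k[0,1]-.5),(244,k[-1,1]+.5)],.06); print(X, (np.linalg.norm(X-np.array([.5000,.3035,.06]),axis=1)*1000-100)*-1)
```

```text
[244.5 209.   18. ] [243.5 230.   19. ]
[[0.49575126 0.21802929 0.06      ]
 [0.49385846 0.19629076 0.06      ]] [14.42374979 -7.38500851]
```

Call:
carry_out(commands=[[[-0.02,0,0,0,0,0],[-0.02,0,0,0,0,0],[-0.02,0,0,0,0,0],[-0.02,0,0,0,0,0],[-0.02,0,0,0,0,0],[-0.02,0,0,0,0,0],[-0.02,0,0,0,0,0],[-0.02,0,0,0,0,0]]])

```text
clock: 17.72
position: [0.6624, -0.0155, 0.057]
ee_rot: [0.709, 0.705, 0.0, 0.0]
ft_force: [0.4, 1.1, -1.1]
grip_width: 0.095
grasp_force: 108.6
```

Call:
carry_out(commands=[[[-0.02,0,0,0,0,0],[-0.02,0,0,0,0,0],[-0.02,0,0,0,0,0],[-0.02,0,0,0,0,0],[-0.02,0,0,0,0,0]]])

```text
clock: 18.13
position: [0.6624, -0.0195, 0.0569]
ee_rot: [0.709, 0.705, 0.0, 0.0]
ft_force: [0.2, 0.3, -1.0]
grip_width: 0.103
grasp_force: 108.6
```

Call:
carry_out(commands=[[[-0.02,0,0,0,0,0],[-0.02,0,0,0,0,0]]])

```text
clock: 18.3
position: [0.6624, -0.0211, 0.057]
ee_rot: [0.709, 0.705, 0.0, 0.0]
ft_force: [-0.3, -1.1, -0.9]
grip_width: 0.101
grasp_force: 108.6
```

Call:
carry_out(commands=[[[-0.02,0,0,0,0,0],[-0.02,0,0,0,0,0]]])

```text
clock: 18.47
position: [0.6624, -0.0227, 0.0569]
ee_rot: [0.709, 0.705, 0.0, 0.0]
ft_force: [-0.2, -0.3, -0.9]
grip_width: 0.099
grasp_force: 108.6
```

Call:
carry_out(commands=[[[-0.02,0,0,0,0,0],[-0.02,0,0,0,0,0]]])

```text
clock: 18.63
position: [0.6624, -0.0243, 0.0569]
ee_rot: [0.709, 0.705, 0.0, 0.0]
ft_force: [0.2, 0.0, -1.3]
grip_width: 0.103
grasp_force: 108.6
```

Call:
carry_out(commands=[[[-0.02,0,0,0,0,0],[-0.015,0,0,0,0,0]]])

```text
clock: 18.8
position: [0.6624, -0.0257, 0.057]
ee_rot: [0.709, 0.705, 0.0, 0.0]
ft_force: [0.5, 0.5, -0.9]
grip_width: 0.101
grasp_force: 108.7
```

Call:
carry_out(commands=[[[-0.015,0,0,0,0,0],[-0.015,0,0,0,0,0]]])

```text
clock: 18.97
position: [0.6624, -0.0268, 0.057]
ee_rot: [0.709, 0.705, 0.0, 0.0]
ft_force: [0.2, -0.2, -0.8]
grip_width: 0.101
grasp_force: 108.7
```

Call:
carry_out(commands=[[[-0.015,0,0,0,0,0],[-0.015,0,0,0,0,0]]])

```text
clock: 19.13
position: [0.6623, -0.0281, 0.0569]
ee_rot: [0.709, 0.705, 0.0, 0.0]
ft_force: [0.5, 0.7, -2.2]
grip_width: 0.099
grasp_force: 108.7
```

Call:
carry_out(commands=[[[-0.015,0,0,0,0,0],[-0.015,0,0,0,0,0]]])

```text
clock: 19.3
position: [0.6623, -0.0287, 0.0569]
ee_rot: [0.709, 0.705, 0.0, -0.0]
ft_force: [0.4, 2.0, -1.1]
grip_width: 0.097
grasp_force: 108.7
```

Call:
carry_out(commands=[[[-0.01,0,0,0,0,0],[0,0,0,0,0,0],[0,0,0,0,0,0]]])

```text
clock: 19.55
position: [0.6624, -0.029, 0.0569]
ee_rot: [0.709, 0.705, 0.0, -0.0]
ft_force: [0.9, 3.3, 0.3]
grip_width: 0.098
grasp_force: 108.7
```

Call:
carry_out(commands=[[[-0.01,0,0,0,0,0],[0,0,0,0,0,0],[0,0,0,0,0,0],[0,0,0,0,0,0]]])

```text
clock: 19.88
position: [0.6624, -0.0291, 0.057]
ee_rot: [0.709, 0.705, 0.0, -0.0]
ft_force: [0.4, 6.0, -1.0]
grip_width: 0.1
grasp_force: 108.8
```

```bash
python3 -c "
from h import *
st()
s,i2=shot('top','t8')
u=proj(s,[.662,-.12,.075]).ravel().astype(int)
a=cv2.resize(i2[u[1]-30:u[1]+30,u[0]-30:u[0]+50],(800,600),interpolation=2); cv2.imwrite('pics/t8v.png',a)"
```

```text
t 19.8833 P [ 0.6624 -0.0291  0.057 ] az 89.70 xz,yz [0.0006 0.0003] tip [ 0.6615 -0.1967  0.0752] F [ 0.42  6.01 -1.05] T [ 1.064 -0.013  0.026]
```

View pics/t8v.png

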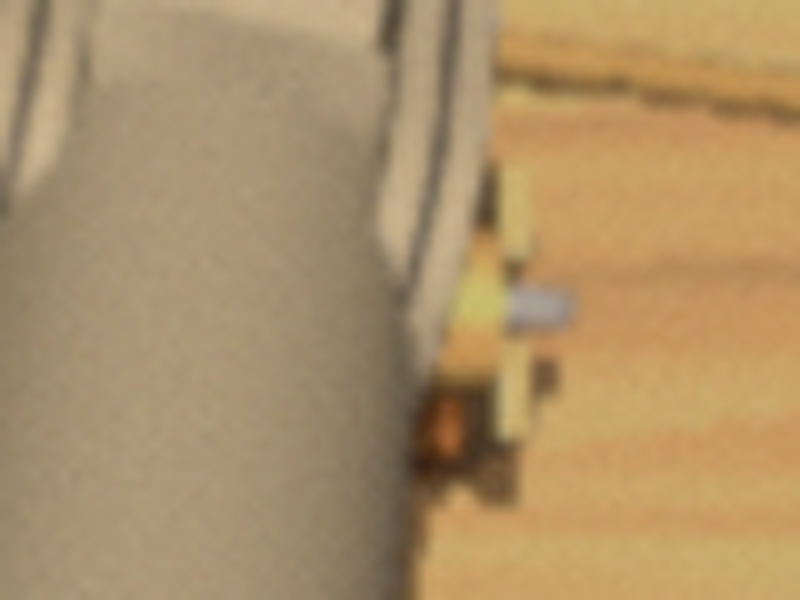

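Contact is steady at 6 N. The picture shows the tip at (545,307), out through the end-board slot, with the roller against the board. Now I relax the push and lift.

Call:
carry_out(commands=[[[0.01,0,-0.01,0,0,0],[0.01,0,-0.02,0,0,0],[0,0,-0.02,0,0,0],[0,0,-0.03,0,0,0],[0,0,-0.05,0,0,0],[0,0,-0.08,0,0,0],[0,0,-0.1,0,0,0],[0,0,-0.1,0,0,0],[0,0,-0.1,0,0,0],[0,0,-0.15,0,0,0],[0,0,-0.15,0,0,0],[0,0,-0.15,0,0,0],[0,0,-0.15,0,0,0],[0,0,-0.15,0,0,0],[0,0,-0.15,0,0,0],[0,0,-0.15,0,0,0],[0,0,-0.1,0,0,0],[0,0,-0.05,0,0,0],[0,0,0,0,0,0],[0,0,0,0,0,0]]])

```text
clock: 21.6
position: [0.6622, -0.0291, 0.1252]
ee_rot: [0.709, 0.705, -0.0, 0.0]
ft_force: [0.4, -0.5, -3.1]
grip_width: 0.1
grasp_force: 108.4
```

```bash
python3 -c "
from h import *
st()
p,im=shot('scene','s9'); P,R=pose()
for x in (-100,-39,100): print(proj(p,P+R.apply([(x-67.6)/1000,0,-.0183])).round(1))
u=proj(p,P+R.apply([-.12,0,-.018])).ravel().astype(int); a=cv2.resize(im[u[1]-35:u[1]+40,u[0]-40:u[0]+60],(800,600),interpolation=2); cv2.imwrite('pics/s9v.png',a); print(u)"
```

```text
t 21.6 P [ 0.6622 -0.0291  0.1252] az 89.65 xz,yz [-0.0002  0.0002] tip [ 0.6612 -0.1967  0.1436] F [ 0.41 -0.53 -3.13] T [ 0.235  0.071 -0.028]
[[188.5 124. ]]
[[195.4 136.3]]
[[212.1 166.6]]
[193 133]
```

View pics/s9v.png

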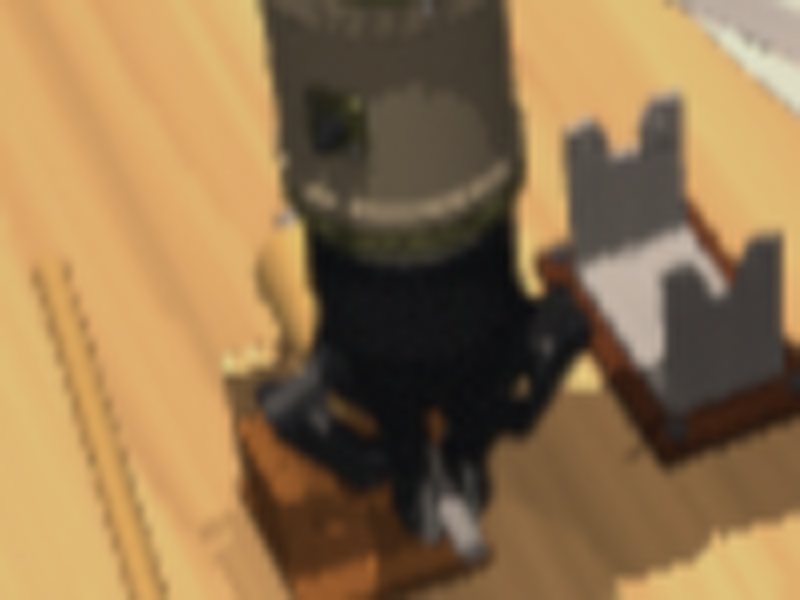

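The roller hangs clear of the cradle, with the roller end at (285,290) and the bracket at right, cheeks at (625,185) and (720,320). I have now viewed 10 pictures, so everything else is numeric. Next, refine the bracket position from stored images.

Run:
```python
from h import *
q,i=load('w4'); g=cv2.GaussianBlur(i,(3,3),0).astype(float)
def e(r0,r1,c0,c1,lab):
    out=[]
    for r in range(r0,r1):
        d=np.abs(np.gradient(g[r,c0:c1],axis=0)).sum(1); k=d.argmax(); out.append((r,c0+k,round(d[k])))
    print(lab,out)
e(112,122,213,227,"nearL"); e(112,122,285,300,"nearR")
e(222,236,220,234,"farL"); e(222,236,284,298,"farR")
for r in (150,170,190): e(r,r+3,213,232,"footL"); e(r,r+3,280,300,"footR")
# top camera
s,t=load('t6'); c=proj(s,[[.4935,-.137,.101],[.4958,-.233,.101]]); print(c)
for (u,v) in c.astype(int):
    a=t[v-14:v+15,u-3:u+4].mean(2).astype(int); print(u,v); print(a.T)
```

```text
nearL [(112, np.int64(219), 86), (113, np.int64(219), 80), (114, np.int64(219), 62), (115, np.int64(219), 36), (116, np.int64(218), 32), (117, np.int64(218), 31), (118, np.int64(218), 32), (119, np.int64(218), 32), (120, np.int64(219), 38), (121, np.int64(219), 65)]
nearR [(112, np.int64(294), 87), (113, np.int64(294), 76), (114, np.int64(294), 66), (115, np.int64(294), 62), (116, np.int64(294), 64), (117, np.int64(294), 66), (118, np.int64(294), 73), (119, np.int64(294), 83), (120, np.int64(294), 92), (121, np.int64(294), 96)]
farL [(222, np.int64(228), 34), (223, np.int64(228), 36), (224, np.int64(228), 36), (225, np.int64(227), 36), (226, np.int64(227), 36), (227, np.int64(227), 33), (228, np.int64(227), 31), (229, np.int64(226), 28), (230, np.int64(226), 23), (231, np.int64(226), 18), (232, np.int64(226), 18), (233, np.int64(226), 16), (234, np.int64(226), 11), (235, np.int64(226), 6)]
farR [(222, np.int64(288), 107), (223, np.int64(289), 108), (224, np.int64(289), 113), (225, np.int64(289), 114), (226, np.int64(289), 114), (227, np.int64(290), 116), (228, np.int64(290), 118), (2
[... 1772 characters left out ...]
 67  66  64  55  71 116 155 160 162 152 128  79
   59  61  59  54  54  67  98 109 104 124 149]
 [171 169 164 155 131 114 107  93  84  80  97 136 155 164 160 161 142 100
   72  74  82  79  83  91 123 144 145 146 154]
 [167 168 167 161 158 156 154 141 129 115 124 145 160 161 160 156 151 129
  102 103 118 132 129 127 143 155 155 154 153]
 [168 166 166 166 165 162 157 155 151 147 149 158 162 159 160 162 158 147
  125 131 151 156 158 152 150 154 158 156 153]
 [167 168 168 160 161 154 154 153 155 152 159 160 164 161 159 158 160 158
  151 155 162 161 157 155 150 155 154 155 153]
 [168 167 164 166 161 156 151 154 157 159 163 162 162 160 158 158 158 158
  155 159 158 157 155 150 149 155 154 156 153]]
```

Run:
```python
from h import *
s,t=load('t6'); print("top slots",plane(s,[(328,211.5),(362,210.6)],.095))
P,i=load('t6')
# top-camera slot in scene check: roller-free scene picture s6: slot notch centres
q,j=load('scene0') if False else (camera_params('scene'),cv2.imread('pics/scene0.png'))
for X in ([.4935,-.137,.101],[.4958,-.233,.101]):
    u,v=proj(q,X).ravel().astype(int); print(u,v); print(j[v-9:v+14,u-18:u+19:1].mean(2).astype(int)[:, ::1])
```

```text
top slots [[ 0.49427575 -0.13329644  0.095     ]
 [ 0.49743596 -0.22918584  0.095     ]]
243 129
[[ 74  74  72  74  74  75  75  75  74  74  75  75  80 110 159 165 165 167
  169 171 172 172 171 171 171 170 169 169 168 167 166 164 163 162 162 171
  185]
 [ 75  74  74  74  75  75  75  75  74  74  75  75  80 109 157 164 165 166
  167 169 172 172 172 171 171 171 169 169 168 168 167 165 164 163 162 160
  158]
 [ 75  74  73  74  74  75  76  75  75  74  74  76  78  97 140 161 165 166
  166 168 170 172 172 171 171 171 170 169 168 168 168 167 164 163 163 160
  157]
 [ 74  74  74  74  75  75  76  77  75  74  75  76  76  76 105 147 163 165
  166 168 168 170 172 172 171 171 171 170 169 168 168 168 166 164 162 161
  159]
 [ 74  75  73  75  74  76  76  76  75  75  75  76  76  72  76 115 157 164
  166 166 167 169 171 172 171 171 170 170 170 168 168 168 167 165 164 163
  161]
 [ 75  75  73  74  75  75  77  75  75  76  76  78  80  81  69  84 140 160
  164 165 166 167 170 172 172 171 170 170 170 169 168 167 168 166 164 163
  162]
 [ 77  76  74  74  75  75  77  76  76  78  84  98 105 125  97  73 103 140
[... 5436 characters left out ...]
  75  75  75  74  74  75  75  80 110 159 165 165 167 169 171 172 172 171
  171]
 [176 173 168 167 166 165 164 166 168 169 166 140  83  75  74  74  74  75
   75  75  75  74  74  75  75  80 109 157 164 165 166 167 169 172 172 172
  171]
 [178 176 172 169 166 166 164 164 166 168 168 149  86  75  74  73  74  74
   75  76  75  75  74  74  76  78  97 140 161 165 166 166 168 170 172 172
  171]
 [179 178 175 172 169 166 165 163 164 167 168 158  88  74  74  74  74  75
   75  76  77  75  74  75  76  76  76 105 147 163 165 166 168 168 170 172
  172]
 [178 179 177 174 172 167 166 164 163 165 168 158  88  74  75  73  75  74
   76  76  76  75  75  75  76  76  72  76 115 157 164 166 166 167 169 171
  172]]
```

```bash
python3 -c "
from h import *
st(); twist([.4925,-.0878,.1255],91.35,14)
q=camera_params('scene'); print(proj(q,[[.4935,-.135,.074],[.4960,-.231,.074]]),'seen (242.2,135.7) (230.2,117.5)'); print(proj(q,[[.4955,-.135,.074],[.4980,-.231,.074]]))"
```

```text
t 21.65 P [ 0.6621 -0.0291  0.125 ] az 89.66 xz,yz [-0.0002 -0.0002] tip [ 0.6611 -0.1967  0.1433] F [ 0.83  0.92 -3.35] T [ 0.299 -0.004  0.028]
total [-1.430e+00 -4.253e+00 -1.200e-02 -2.000e-03  2.000e-03 -2.820e-01] row x14 [-0.102 -0.304 -0.001 -0.     0.    -0.02 ]
[[243.68725602 135.1315188 ]
 [231.45473544 117.35344204]] seen (242.2,135.7) (230.2,117.5)
[[243.15308043 135.31581811]
 [230.9323982  117.52620527]]
```

Call:
carry_out(commands=[[[-0.03,-0.1,0,0,0,-0.02],[-0.06,-0.2,0,0,0,-0.02],[-0.1,-0.3,0,0,0,-0.02],[-0.11,-0.33,0,0,0,-0.02],[-0.11,-0.33,0,0,0,-0.02],[-0.11,-0.33,0,0,0,-0.02],[-0.11,-0.33,0,0,0,-0.02],[-0.11,-0.33,0,0,0,-0.02],[-0.11,-0.33,0,0,0,-0.02],[-0.11,-0.33,0,0,0,-0.02],[-0.11,-0.33,0,0,0,-0.02],[-0.11,-0.33,0,0,0,-0.02],[-0.11,-0.32,0,0,0,-0.02],[-0.08,-0.25,0,0,0,-0.02],[-0.03,-0.1,0,0,0,0],[0,0,0,0,0,0],[0,0,0,0,0,0],[0,0,0,0,0,0],[0,0,0,0,0,0]]])

```text
clock: 23.23
position: [0.4937, -0.0864, 0.1253]
ee_rot: [0.699, 0.715, -0.0, 0.0]
ft_force: [-0.4, 0.3, -3.1]
grip_width: 0.1
grasp_force: 108.4
```

Run:
```python
from h import *
st(); twist([.4932,-.0878,.1],91.35,1)
shot('top','t10'); shot('scene','s10'); shot('wrist','w10')
# roller position on axle in top view: yellow roller against bracket
s,t=load('t10'); P,R=pose()
for x in (-100,-74,-39,-4): print(x,proj(s,P+R.apply([(x-67.6)/1000,0,-.0183])).round(1))
u=proj(s,P+R.apply([-.105,0,-.018])).ravel().astype(int); print(u)
h=cv2.cvtColor(t,cv2.COLOR_BGR2HSV)
for dv in (-4,-2,0,2,4): print(dv,[tuple(int(v) for v in h[u[1]+dv,c,1:]) for c in range(u[0]-20,u[0]+36,2)])
```

```text
t 23.2333 P [ 0.4937 -0.0864  0.1253] az 91.37 xz,yz [-0.0005  0.0005] tip [ 0.4977 -0.2539  0.1437] F [-0.36  0.26 -3.09] T [ 0.379 -0.009  0.027]
total [-0.035 -0.015  0.633  0.005  0.005  0.003] row x1 [-0.035 -0.015  0.633  0.005  0.005  0.003]
-100 [[377.1 210.4]]
-74 [[367.4 210.5]]
-39 [[354.4 210.7]]
-4 [[341.4 211. ]]
[353 210]
-4 [(78, 177), (71, 140), (80, 168), (77, 180), (76, 165), (75, 197), (75, 195), (78, 194), (79, 198), (77, 196), (75, 194), (77, 193), (73, 191), (75, 191), (77, 192), (75, 194), (78, 189), (78, 190), (79, 190), (76, 192), (75, 147), (77, 103), (79, 172), (78, 173), (69, 122), (79, 171), (79, 174), (119, 187)]
-2 [(77, 179), (76, 135), (79, 167), (77, 181), (77, 169), (78, 197), (79, 197), (77, 199), (78, 193), (78, 196), (78, 196), (76, 194), (78, 193), (75, 193), (76, 194), (77, 193), (78, 190), (78, 193), (76, 192), (78, 189), (81, 138), (73, 98), (79, 174), (78, 174), (70, 121), (79, 172), (79, 177), (116, 189)]
0 [(80, 178), (69, 122), (76, 165), (78, 177), (76, 168), (77, 188), (80, 195), (78, 195), (77, 195), (75, 195), (73, 198), (78, 196), (78, 193), (76, 195), (76, 195), (76, 194), (76, 195), (77, 195), (76, 192), (78, 195), (74, 128), (78, 98), (76, 175), (75, 174), (67, 122), (74, 175), (81, 177), (113, 188)]
2 [(78, 179), (69, 114), (78, 167), (77, 178), (79, 149), (74, 161), (75, 170), (72, 187), (75, 186), (77, 185), (80, 188), (76, 197), (77, 196), (78, 194), (75, 194), (78, 196), (77, 195), (78, 193), (76, 195), (80, 192), (80, 105), (71, 100), (76, 174), (76, 171), (65, 121), (77, 173), (81, 173), (117, 189)]
4 [(80, 179), (69, 107), (75, 170), (78, 177), (78, 180), (79, 181), (76, 177), (77, 173), (79, 171), (75, 163), (77, 162), (78, 167), (78, 167), (77, 168), (78, 182), (75, 193), (80, 194), (76, 194), (78, 196), (76, 184), (85, 90), (71, 97), (77, 176), (74, 175), (76, 117), (77, 176), (78, 179), (117, 188)]
```

Call:
carry_out(commands=[[[-0.035,-0.015,0.05,0,0,0],[0,0,0.1,0,0,0],[0,0,0.1,0,0,0],[0,0,0.1,0,0,0],[0,0,0.1,0,0,0],[0,0,0.05,0,0,0],[0,0,0.03,0,0,0],[0,0,0.03,0,0,0],[0,0,0.03,0,0,0],[0,0,0.03,0,0,0]]])

```text
clock: 24.22
position: [0.4928, -0.0881, 0.1005]
ee_rot: [0.699, 0.715, 0.0, 0.0]
ft_force: [0.2, -0.3, -4.0]
grip_width: 0.103
grasp_force: 108.4
```

Call:
carry_out(commands=[[[0,0,0.03,0,0,0],[0,0,0.03,0,0,0],[0,0,0.03,0,0,0],[0,0,0.03,0,0,0],[0,0,0,0,0,0]]])

```text
clock: 24.63
position: [0.4925, -0.088, 0.0955]
ee_rot: [0.699, 0.715, -0.0, 0.0]
ft_force: [-0.9, 0.4, -2.8]
grip_width: 0.101
grasp_force: 108.4
```

```bash
python3 -c "
from h import *
st()"
```

```text
t 24.6333 P [ 0.4925 -0.088   0.0955] az 91.34 xz,yz [-0.0002  0.    ] tip [ 0.4965 -0.2556  0.1138] F [-0.9   0.36 -2.83] T [0.293 0.036 0.077]
```

Call:
carry_out(commands=[[[0,0.012,0.03,0,0,0],[0,0,0.03,0,0,0],[0,0,0.03,0,0,0],[0,0,0.03,0,0,0],[0,0,0.03,0,0,0],[0,0,0.03,0,0,0],[0,0,0.03,0,0,0],[0,0,0.03,0,0,0]]])

```text
clock: 25.3
position: [0.4931, -0.0881, 0.086]
ee_rot: [0.699, 0.715, 0.0, 0.0]
ft_force: [-0.2, -0.3, -3.9]
grip_width: 0.098
grasp_force: 108.4
```

Call:
carry_out(commands=[[[0,0,0.03,0,0,0],[0,0,0.03,0,0,0],[0,0,0.03,0,0,0],[0,0,0.02,0,0,0]]])

```text
clock: 25.63
position: [0.4931, -0.0881, 0.0815]
ee_rot: [0.699, 0.715, -0.0, 0.0]
ft_force: [-0.9, -0.2, -2.7]
grip_width: 0.098
grasp_force: 108.4
```

Call:
carry_out(commands=[[[0,0,0.02,0,0,0],[0,0,0.02,0,0,0],[0,0,0.02,0,0,0],[0,0,0.02,0,0,0]]])

```text
clock: 25.97
position: [0.4932, -0.0881, 0.0785]
ee_rot: [0.699, 0.715, 0.0, 0.0]
ft_force: [-0.5, -0.2, -3.0]
grip_width: 0.102
grasp_force: 108.4
```

```bash
python3 -c "
from h import *
st()"
```

```text
t 25.9667 P [ 0.4932 -0.0881  0.0785] az 91.34 xz,yz [-0.0003  0.0003] tip [ 0.4971 -0.2556  0.0968] F [-0.5  -0.22 -3.03] T [ 0.254 -0.017 -0.005]
```

Call:
carry_out(commands=[[[0,0,0.02,0,0,0],[0,0,0.02,0,0,0],[0,0,0.02,0,0,0],[0,0,0.02,0,0,0]]])

```text
clock: 26.3
position: [0.4932, -0.0881, 0.0752]
ee_rot: [0.699, 0.715, 0.0, 0.0]
ft_force: [0.3, -0.1, -4.4]
grip_width: 0.099
grasp_force: 108.4
```

Call:
carry_out(commands=[[[0,0,0.02,0,0,0],[0,0,0.02,0,0,0],[0,0,0.02,0,0,0],[0,0,0,0,0,0]]])

```text
clock: 26.63
position: [0.4931, -0.0881, 0.0727]
ee_rot: [0.699, 0.715, -0.0, 0.0]
ft_force: [-0.7, -0.6, -3.2]
grip_width: 0.098
grasp_force: 108.4
```

Call:
carry_out(commands=[[[0,0,0.02,0,0,0],[0,0,0.02,0,0,0],[0,0,0.02,0,0,0],[0,0,0,0,0,0]]])

```text
clock: 26.97
position: [0.493, -0.0881, 0.0703]
ee_rot: [0.699, 0.715, -0.0, 0.0]
ft_force: [-0.5, -0.1, -3.6]
grip_width: 0.097
grasp_force: 108.4
```

Call:
carry_out(commands=[[[0,0,0.02,0,0,0],[0,0,0.02,0,0,0],[0,0,0.02,0,0,0],[0,0,0,0,0,0]]])

```text
clock: 27.3
position: [0.493, -0.0881, 0.0679]
ee_rot: [0.699, 0.715, -0.0, 0.0]
ft_force: [0.2, -0.3, -3.4]
grip_width: 0.101
grasp_force: 108.4
```

```bash
python3 -c "
from h import *
st()"
```

```text
t 27.3 P [ 0.493  -0.0881  0.0679] az 91.33 xz,yz [-0.0003  0.0001] tip [ 0.4969 -0.2556  0.0863] F [ 0.17 -0.27 -3.44] T [ 0.288 -0.046  0.02 ]
```

Call:
carry_out(commands=[[[0,0,0.02,0,0,0],[0,0,0.02,0,0,0],[0,0,0.02,0,0,0],[0,0,0.02,0,0,0],[0,0,0,0,0,0]]])

```text
clock: 27.72
position: [0.4931, -0.0881, 0.0648]
ee_rot: [0.699, 0.715, -0.0, 0.0]
ft_force: [0.4, 1.0, -2.8]
grip_width: 0.099
grasp_force: 108.5
```

Call:
carry_out(commands=[[[0,0,0.02,0,0,0],[0,0,0.02,0,0,0],[0,0,0.01,0,0,0],[0,0,0,0,0,0]]])

```text
clock: 28.05
position: [0.4932, -0.0881, 0.0629]
ee_rot: [0.699, 0.715, 0.0, 0.0]
ft_force: [-0.3, 0.3, -1.8]
grip_width: 0.098
grasp_force: 108.6
```

```bash
python3 -c "
from h import *
st()"
```

```text
t 28.05 P [ 0.4932 -0.0881  0.0629] az 91.34 xz,yz [-0.0003  0.0004] tip [ 0.4971 -0.2557  0.0813] F [-0.3   0.28 -1.78] T [ 0.106 -0.013  0.052]
```

Call:
carry_out(commands=[[[0,0,0.01,0,0,0],[0,0,0.01,0,0,0],[0,0,0,0,0,0],[0,0,0,0,0,0]]])

```text
clock: 28.38
position: [0.4933, -0.0881, 0.0622]
ee_rot: [0.699, 0.715, 0.0, 0.0]
ft_force: [-0.5, 0.5, -0.5]
grip_width: 0.098
grasp_force: 108.7
```

```bash
python3 -c "
from h import *
st()"
```

```text
t 28.3833 P [ 0.4933 -0.0881  0.0622] az 91.33 xz,yz [-0.0002  0.0005] tip [ 0.4971 -0.2556  0.0806] F [-0.5   0.46 -0.52] T [ 0.063  0.069 -0.001]
```

Call:
carry_out(commands=[[[0,0,0.008,0,0,0],[0,0,0,0,0,0],[0,0,0,0,0,0]]])

```text
clock: 28.63
position: [0.4933, -0.0881, 0.0619]
ee_rot: [0.699, 0.715, 0.0, 0.0]
ft_force: [-0.7, 0.1, 1.0]
grip_width: 0.1
grasp_force: 108.8
```

Run:
```python
from h import *
st()
q,i=shot('scene','s12')
# project expected: tip, slot points, roller ends; measure the roller's yellow extent along the axis in the scene picture
P,R=pose(); ax=lambda x,z=0:P+R.apply([(x-67.6)/1000,0,-.0183])+[0,0,z]
print("rod ends",proj(q,[ax(-100),ax(100)]).round(1).tolist())
h=cv2.cvtColor(i,cv2.COLOR_BGR2HSV).astype(int)
for x in range(-100,105,5):
    u,v=proj(q,ax(x,.02)).ravel().round().astype(int); print(x,(u,v),h[v,u].tolist(),end=' | ')
```

```text
t 28.6333 P [ 0.4933 -0.0881  0.0619] az 91.33 xz,yz [-0.0002  0.0006] tip [ 0.4972 -0.2556  0.0803] F [-0.74  0.05  1.03] T [ 0.103  0.119 -0.046]
rod ends [[228.2, 111.7], [254.1, 149.5]]
-100 (np.int64(228), np.int64(107)) [17, 130, 221] | -95 (np.int64(229), np.int64(108)) [17, 130, 221] | -90 (np.int64(229), np.int64(109)) [17, 130, 221] | -85 (np.int64(230), np.int64(110)) [17, 129, 220] | -80 (np.int64(230), np.int64(111)) [18, 123, 211] | -75 (np.int64(231), np.int64(112)) [21, 131, 220] | -70 (np.int64(232), np.int64(113)) [22, 134, 221] | -65 (np.int64(232), np.int64(114)) [23, 130, 221] | -60 (np.int64(233), np.int64(115)) [21, 136, 189] | -55 (np.int64(234), np.int64(116)) [18, 142, 138] | -50 (np.int64(234), np.int64(117)) [19, 141, 146] | -45 (np.int64(235), np.int64(117)) [17, 147, 130] | -40 (np.int64(235), np.int64(118)) [17, 147, 134] | -35 (np.int64(236), np.int64(119)) [17, 146, 131] | -30 (np.int64(237), np.int64(120)) [17, 145, 111] | -25 (np.int64(237), np.int64(121)) [17, 146, 124] | -20 (np.int64(238), np.int64(122)) [16, 120, 53] | -15 (np.int64(239), np.int
[... 464 characters left out ...]
, 14] | 35 (np.int64(245), np.int64(133)) [120, 30, 17] | 40 (np.int64(246), np.int64(134)) [120, 34, 15] | 45 (np.int64(247), np.int64(134)) [100, 51, 15] | 50 (np.int64(247), np.int64(135)) [100, 45, 17] | 55 (np.int64(248), np.int64(136)) [105, 28, 18] | 60 (np.int64(249), np.int64(137)) [105, 32, 16] | 65 (np.int64(249), np.int64(138)) [120, 32, 16] | 70 (np.int64(250), np.int64(139)) [45, 36, 14] | 75 (np.int64(251), np.int64(140)) [30, 15, 17] | 80 (np.int64(251), np.int64(141)) [0, 14, 18] | 85 (np.int64(252), np.int64(142)) [20, 27, 28] | 90 (np.int64(253), np.int64(143)) [17, 30, 59] | 95 (np.int64(253), np.int64(144)) [15, 30, 69] | 100 (np.int64(254), np.int64(145)) [12, 82, 62] |
```

Call:
carry_out(commands=[[[0,0,0,0,0,0],[0,0,0,0,0,0],[0,0,0,0,0,0],[0,0,0,0,0,0],[0,0,0,0,0,0],[0,0,0,0,0,0]]], hand=-0.3, force=20)

```text
clock: 29.18
position: [0.4931, -0.0881, 0.0618]
ee_rot: [0.699, 0.715, -0.0, 0.0]
ft_force: [-0.5, 0.0, 0.3]
grip_width: 0.652
grasp_force: 0.0
```

Call:
carry_out(commands=[[[0,0,-0.05,0,0,0],[0,0,-0.15,0,0,0],[0,0,-0.3,0,0,0],[0,0,-0.5,0,0,0],[0,0,-0.8,0,0,0],[0,0,-0.8,0,0,0],[0.5,0,-0.6,0,0,0],[0.8,0,0,0,0,0],[0.8,0,0,0,0,0],[0,0,0,0,0,0],[0,0,0,0,0,0]]])

```text
clock: 30.1
position: [0.4911, -0.0024, 0.1903]
ee_rot: [0.698, 0.717, 0.0, 0.0]
ft_force: [0.1, -1.4, -0.3]
grip_width: 0.648
grasp_force: 0.0
```

Run:
```python
from h import *
st(); twist([.4945,-.185,.2],91.35,8)
for n in ('scene','top'): shot(n,n[0]+'13')
q,i=load('t13'); h=cv2.cvtColor(i,cv2.COLOR_BGR2HSV).astype(int)
B=np.array([.4947,-.185,.08]); a=np.radians(91.35); d=np.array([np.cos(a),np.sin(a),0])
print("top: bracket x, sat, val at axis top / rod")
for x in range(-80,140,4):
    u,v=proj(q,B+d*x/1000+[0,0,.02]).ravel().round().astype(int); print(x,h[v,u,1:].tolist(),end=' | ')
```

```text
t 30.1 P [ 0.4911 -0.0024  0.1903] az 91.54 xz,yz [0.0001 0.0008] tip [ 0.4956 -0.1699  0.2086] F [ 0.08 -1.42 -0.3 ] T [-0.068  0.046  0.02 ]
total [-4.567e+00 -3.100e-02 -2.430e-01  7.000e-03 -1.000e-03  3.200e-02] row x8 [-0.571 -0.004 -0.03   0.001 -0.     0.004]
top: bracket x, sat, val at axis top / rod
-80 [125, 198] | -76 [124, 198] | -72 [123, 201] | -68 [118, 195] | -64 [95, 186] | -60 [38, 166] | -56 [37, 167] | -52 [39, 168] | -48 [53, 174] | -44 [89, 189] | -40 [129, 197] | -36 [129, 197] | -32 [124, 197] | -28 [126, 198] | -24 [126, 198] | -20 [127, 201] | -16 [127, 198] | -12 [127, 199] | -8 [129, 199] | -4 [90, 178] | 0 [79, 181] | 4 [79, 181] | 8 [78, 170] | 12 [71, 112] | 16 [76, 172] | 20 [79, 183] | 24 [78, 183] | 28 [81, 163] | 32 [76, 77] | 36 [79, 126] | 40 [75, 180] | 44 [77, 193] | 48 [76, 191] | 52 [80, 192] | 56 [79, 194] | 60 [76, 191] | 64 [74, 192] | 68 [79, 193] | 72 [75, 196] | 76 [78, 194] | 80 [76, 192] | 84 [75, 193] | 88 [74, 193] | 92 [78, 192] | 96 [75, 193] | 100 [77, 195] | 104 [76, 194] | 108 [77, 195] | 112 [77, 195] | 116 [77, 196] | 120 [78, 196] | 124 [75, 198] | 128 [76, 198] | 132 [74, 193] | 136 [77, 142] |
```

Call:
carry_out(commands=[[[-0.4,0,0,0,0,0],[-0.7,0,0,0,0,0],[-0.8,0,0,0,0,0],[-0.8,0,0,0,0,0],[-0.8,0,0,0,0,0],[-0.8,0,0,0,0,0],[-0.8,0,0,0,0,0],[-0.3,0,0,0,0,0],[0,0,0,0,0,0],[0,0,0,0,0,0],[0,0,0,0,0,0]]])

```text
clock: 31.12
position: [0.496, -0.2197, 0.1897]
ee_rot: [0.699, 0.715, -0.0, -0.0]
ft_force: [-0.4, 0.0, -0.1]
grip_width: 0.648
grasp_force: 0.0
```

Run:
```python
from h import *
st(); q,i=shot('wrist','w13'); h=cv2.cvtColor(i,cv2.COLOR_BGR2HSV).astype(int)
B=np.array([.4947,-.185,0]); a=np.radians(91.35); d=np.array([np.cos(a),np.sin(a),0])
for z,lab in ((.08,'rod/axis'),(.103,'roller top')):
    print(lab)
    for x in range(-60,136,4):
        u,v=proj(q,B+d*x/1000+[-.0006,0,z]).ravel().round().astype(int)
        if 0<=v<384 and 0<=u<512: print(x,(int(u),int(v)),h[v,u].tolist(),end=' | ')
    print()
n=np.array([d[1],-d[0],0])
for x in (40,48,70,110):  # across profile
    print(x,[(y,*h[tuple(proj(q,B+d*x/1000+n*y/1000+[-.0006,0,.08]).ravel().round().astype(int)[::-1])][1:].tolist()) for y in range(-16,18,2)])
```

```text
t 31.1167 P [ 0.496  -0.2197  0.1897] az 91.32 xz,yz [ 0.0001 -0.0001] tip [ 0.4999 -0.3872  0.208 ] F [-0.38  0.   -0.09] T [-0.045 -0.019  0.016]
rod/axis
-60 (260, 216) [11, 39, 111] | -56 (260, 212) [13, 42, 172] | -52 (260, 208) [22, 106, 226] | -48 (260, 205) [23, 127, 232] | -44 (260, 201) [18, 144, 228] | -40 (260, 197) [18, 142, 230] | -36 (260, 193) [18, 144, 229] | -32 (260, 189) [17, 144, 229] | -28 (260, 186) [18, 145, 228] | -24 (260, 182) [18, 143, 229] | -20 (260, 178) [18, 146, 229] | -16 (260, 174) [23, 126, 231] | -12 (260, 170) [23, 123, 231] | -8 (260, 166) [23, 126, 232] | -4 (260, 162) [23, 124, 231] | 0 (260, 157) [23, 127, 232] | 4 (260, 153) [25, 122, 232] | 8 (260, 149) [24, 126, 231] | 12 (260, 145) [18, 141, 231] | 16 (260, 141) [19, 140, 230] | 20 (260, 136) [19, 138, 231] | 24 (260, 132) [18, 144, 204] | 28 (260, 127) [13, 42, 73] | 32 (260, 123) [11, 41, 181] | 36 (260, 118) [16, 40, 147] | 40 (260, 114) [12, 44, 76] | 44 (260, 109) [13, 37, 179] | 48 (260, 104) [16, 39, 177] | 52 (260, 100) [14, 40, 178] | 56 (260, 95) [13, 41, 174] | 60 (260, 90) [11
[... 2224 characters left out ...]
), (-4, 45, 136), (-2, 41, 167), (0, 39, 177), (2, 40, 171), (4, 41, 151), (6, 40, 121), (8, 40, 120), (10, 45, 102), (12, 40, 102), (14, 42, 109), (16, 37, 145)]
70 [(-16, 136, 215), (-14, 133, 221), (-12, 132, 181), (-10, 130, 102), (-8, 138, 98), (-6, 64, 100), (-4, 39, 136), (-2, 40, 164), (0, 36, 178), (2, 43, 172), (4, 41, 155), (6, 94, 157), (8, 136, 214), (10, 134, 207), (12, 134, 205), (14, 133, 219), (16, 134, 222)]
110 [(-16, 136, 212), (-14, 137, 216), (-12, 137, 218), (-10, 134, 217), (-8, 136, 212), (-6, 120, 164), (-4, 41, 138), (-2, 36, 163), (0, 40, 178), (2, 42, 177), (4, 42, 158), (6, 116, 181), (8, 135, 215), (10, 134, 203), (12, 138, 204), (14, 134, 211), (16, 134, 220)]
```

```bash
python3 -c "
from workcell import *
print(hand_in())"
```

```text
the job is handed in; nothing more can be done
None
```

The axle carrying the roller rests in both bracket slots, with the roller (centre about 8 mm towards the tip side) and collar between the cheeks. The gripper is clear, and I handed the job in after about 31 s; no verdict came back.

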